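# Close up the drying rack and hang the canister on it

### The job

Slide the loose peg block of the drying rack along its tray until it butts flush against the fixed block, with no gap left. Put the square steel canister that stands upright on the table upside down over the peg of that block, fully down so that its rim rests flat on the block, and let go. At the end the blocks must still be flush; do not tip or lift the canister already drying on the fixed block, and leave the little jar with the screw cap where it is.

Things in the scene. Friction and masses are not known exactly. Their poses are not given: they have to be found in the camera images.
- rack: Fixed drying rack: a steel tray 104 x 360 mm, 4 mm thick, with a 14 mm high rail along each long side, and the fixed white peg block built in at its +y end (block 88 x 120 x 26 mm on the tray floor; its peg like the loose block's). Origin: centre of the tray's underside; z up, y along the tray from its open end (-y) towards the fixed block. The inside of the tray is 92 mm wide; the -y end has no wall. The rack keeps to within about 0.3 rad of having its y along world y.
- rack_face (a point): Centre of the fixed block's end face that looks along rack -y to the loose block, 17 mm above the table; axes as the rack's.
- peg_block: Loose white peg block, 88 (x) x 120 (y) x 26 mm (z), about 0.7 kg, lying between the rails of the tray (2 mm play each side), z up, y towards the fixed block. Origin: centre of its underside, 4 mm above the table. In its middle stands a round steel peg, 36 mm in diameter, 70 mm high with a rounded top, so the block's top is 30 mm and the peg's tip 100 mm above the table. At the start a gap of 30 to 70 mm separates it from the fixed block. It slides with a few newtons.
- block_face (a point): Centre of the loose block's +y end face, the one to be butted against the fixed block; axes as the block's.
- canister_center (a point): Centre of the plain square steel canister: 54 x 54 mm outside, 130 mm long, wall and floor 3 mm (inside 48 x 48 mm, 127 mm deep), about 0.16 kg, open at one end. z runs along its length from the closed bottom to the open mouth; x and y are square to its side faces. It starts standing upright, mouth up, on the table to the right of the rack. Pushed sideways near its top it topples and lies on its flat side without rolling.
- canister_mouth (a point): Middle of the canister's open mouth, in the plane of the rim, 65 mm from its centre; axes as the canister's.
- dry_canister_center (a point): Centre of the second, like canister, which already hangs loose upside down on the fixed block's peg, rim on the block.
- vanilla_jar_center (a point): Half-way up a small round jar with a screw cap, 45 mm in diameter, 100 mm high, a bystander standing on the table beyond the work.
Mind the look-alikes: they are no part of the job. What is shaped like the peg_block but red is not meant. Leave any yellow look-alike of the part that bears canister_center alone.

How it is judged:
At the end, for the whole second after the job is handed in: The loose block butts against the fixed one with a gap of less than 3 mm; the canister stands upside down over the loose block's peg, within 0.06 rad of vertical, its rim within 3 mm of the block's top, released; the other canister still sits upside down on its own peg (y of block_face in the frame of rack_face above -0.003 m and angle between canister_center's own z axis and vertical above 3.08 rad and z of canister_mouth in the frame of peg_block between 0.022 and 0.029 m and horizontal distance between canister_center and peg_block below 0.014 m and angle between dry_canister_center's own z axis and vertical above 3.04 rad); the robot touches nothing.
It fails at once if the canister already on the fixed block is lifted by more than 20 mm or tipped by more than 0.3 rad (height (world z) of dry_canister_center above 0.115 m or angle between dry_canister_center's own z axis and vertical below 2.84 rad).
It fails at once if the small jar is moved by more than 40 mm (distance of vanilla_jar_center from where it was at the start of the episode above 0.04 m).
It also fails if it takes over 69 s, if anything falls off the work surface, if the arm or the gripper's body presses on something with over 40 N, if the wrist force passes 120 N, or if a joint passes its speed limit or range.

### The arm

A 6-joint arm with a two-finger parallel gripper is mounted at the origin on a cart in front of the work surface, level with it; the furniture and walls round the work are solid. World frame = base frame: x ahead of the robot, y to its left, z up, the work surface at z = 0. Lengths are in m, angles in rad, forces in N, time in s.
With the tool pointing down it reaches from about 0.375 to 0.9 m from the base axis. Payload 3.1 kg.
Tool frame: the origin (TCP) lies at the very end of the fingers, on their centre line; the grasp point (between the pads) lies 19 mm behind it; z points along the fingers, y is the direction in which the jaws open and shut (so a half turn about z gives the same grasp; the last joint's range is limited). The gripper opens to 87 mm and grips with 3 to 60 N. Pads are 19 mm wide; open, the fingers measure 117 mm over their backs; the gripper's body (75 mm by 190 mm) begins 51 mm behind the grasp point.
Start: joints at [1.002, 0.527, 1.433, -0, 1.181, -0.178], TCP at [0.237, 0.578, 0.223] pointing down, gripper open.
Joint ranges: [-3.08, 3.08], [-0.75, 2.2], [0.22, 2.44], [-1.43, 4.57], [0, 2.65], [-2.85, 2.85]. Speed limits (rad/s): [2.79, 2.79, 3.14, 3.14, 3.14, 3.14].

### API

Orientations are given as a unit quaternion [x, y, z, w].
In Python, from rig import robot, optics gives the robot as it stands.
- The arm moves only by the shell command python3 -m inch 'ROWS' [FORCE]. ROWS is JSON, a list of rows, each an object of numbers: "ax", "ay", "az": the turn, a rotation vector about the tool's x, y, z in rad; "dx", "dy", "dz": the shift along the tool's x, y, z in mm; "gripper": the opening in per cent of the stroke, from 0 (shut) to 100 (fully open). In form: [{"ax": .., "ay": .., "az": .., "dx": .., "dy": .., "dz": .., "gripper": ..}, ...]. A call has 1 to 8 rows; each row shifts and turns the commanded pose from where the row before left it, along the tool's axes as they then stand; what a row does not reach is not made up. A row lasts 1/10 s, in which the tool goes at most 50 mm and 8.59 degrees, less where a joint would pass 70% of its speed; a pose out of reach is approached as far as the arm can. A call with a gripper value outside its range is refused whole. The fingers move at their own pace and stop on an object; FORCE is the grip in N (left out, the last holds). Time passes only in rows, so rows that do not move let the fingers close. It gives the time, the measured TCP pose, the force and the opening at its end, in the units of the state.
- robot.get_obs(): the state, without advancing time (a new reading comes with each control period).
- optics.camera(name): name is "scene" or "side" or "wrist"; returns a dict with "img" (420x560x3 uint8, red, green, blue), "depth" (420x560 float32, m along the optical axis (not along the pixel's ray), 0 where there is no reading), "camera_matrix" (3x3 intrinsics, pixels), "k1" (the pictures are not rectified: a ray, as slopes to the right and down, at radius r is drawn at 1 + k1 r^2 times it, then the intrinsics apply), "position" and "attitude" of the camera in the world. Camera axes: x right, y up, looking along -z (the intrinsics and any distortion apply to the point x, -y, -z); pixel columns grow to the right and rows downward; lengths in m; the calibration is good to about 2 mm. A picture is of the moment at which its call begins.
- robot.hand_in(): hands the job in, once; it reports no verdict.
The state is a dict: "time": time; "q": joint angles; "joint_velocities": joint speeds; "joint_torque": joint torques, N m; "position": TCP position; "tool_rot": TCP orientation; "ft_force": force on the tool from outside, world axes, zero at the start; "moment": the same for the moment, N m; "grip_width": finger opening in m.
Only numpy, scipy, OpenCV 4.12 (cv2) and the standard library are available. Lean on these libraries where they do the work, as an engineer would, in place of code of your own. Each camera call takes 0.05 s, during which the arm holds its last target.

## Working session

There is one attempt and no reset: what is moved stays moved. The work goes in short steps, Python scripts to look and compute and a shell command to move; the robot and the scene stay as the last step left them, time stands still between calls to the robot, and variables do not carry over. Pictures are saved under pics/ and viewed, and the job is handed in when it is done.

```bash
ls; mkdir -p pics; python3 - <<'E'
from rig import robot, optics
import cv2, numpy as np
o=robot.get_obs(); print(o)
for n in ["scene","side","wrist"]:
    c=optics.camera(n); cv2.imwrite(f"pics/a_{n}.png",c["img"][:,:,::-1])
    np.savez(f"a_{n}.npz",**c); print(n,c["camera_matrix"].tolist(),c["k1"],c["position"],c["attitude"])
E
```

```text
pics
{'time': 0.0, 'q': array([ 1.00248293e+00,  5.28460747e-01,  1.43390056e+00, -5.59713094e-05,
        1.18135355e+00, -1.78491683e-01]), 'joint_velocities': array([ 0.00101319, -0.00055199,  0.00042717,  0.00050491, -0.00161398,
        0.0016768 ]), 'joint_torque': array([-3.15851885e-04, -4.40031874e+01, -1.76596195e+01,  6.34408020e-02,
        5.80602069e-02, -1.50418614e-04]), 'position': array([0.23710234, 0.57749878, 0.22157549]), 'tool_rot': array([ 1.93668521e-01,  9.81066449e-01, -9.97425361e-04, -3.62979995e-04]), 'ft_force': array([0.95218856, 0.35090001, 0.06917757]), 'moment': array([ 0.03520469, -0.01727182, -0.03968719]), 'grip_width': 0.0869133652843642}
scene [[386.7884279235315, 0.0, 285.19321277844875], [0.0, 386.7884279235315, 198.57951009223737], [0.0, 0.0, 1.0]] -0.11266017479344341 [ 0.16511616 -0.51111344  0.90686043] [ 0.3202977  -0.10914445 -0.27582369  0.8996767 ]
side [[529.660718008938, 0.0, 279.0986670095276], [0.0, 529.660718008938, 208.87292412474926], [0.0, 0.0, 1.0]] -0.013473263916248932 [ 0.24728176 -0.95394948  0.83773587] [ 0.44135927 -0.06488379 -0.1291995   0.8856069 ]
wrist [[349.8574196417005, 0.0, 280.128627914811], [0.0, 349.8574196417005, 214.53212671450817], [0.0, 0.0, 1.0]] -0.08605386389615298 [0.15934584 0.60895514 0.3838678 ] [-0.12701952 -0.08349414  0.55031195  0.82100641]
```

View pics/a_scene.png

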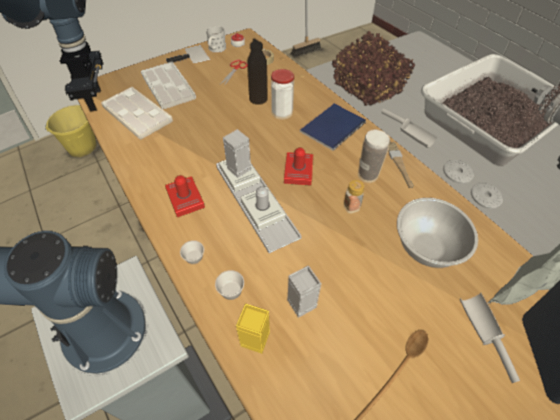

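View pics/a_side.png

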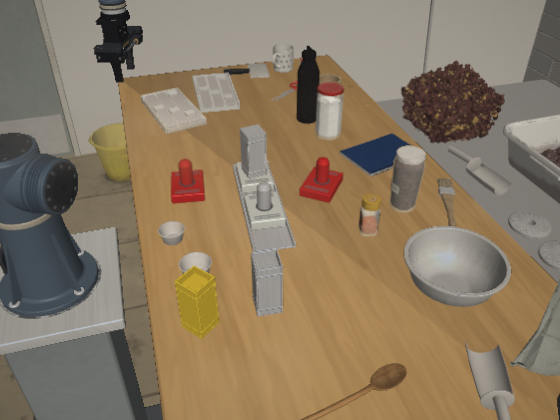

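View pics/a_wrist.png

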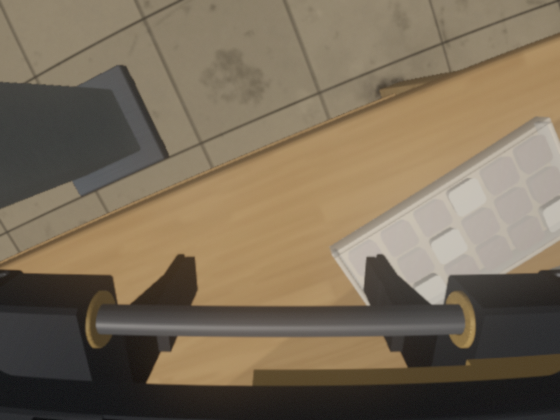

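The scene view shows the rack at about (258,205), with the loose white block at (263,208) and the dry canister at (237,155). The plain steel canister stands at (303,290). Its yellow look-alike at (254,327) and the red peg blocks at (184,195) and (299,167) are not part of the job. The jar is at (355,197). Next I'll confirm this in a crop and measure.

```bash
cat > h.py <<'E'
import numpy as np, cv2
from scipy.spatial.transform import Rotation as R
def load(n): return dict(np.load(n+".npz"))
def rays(c,uv):
    uv=np.asarray(uv,float).reshape(-1,1,2)
    d=cv2.undistortPoints(uv,c["camera_matrix"],np.array([float(c["k1"]),0,0,0])).reshape(-1,2)
    # drawn = (1+k1 r^2) * slope : same as opencv radial model
    v=np.c_[d[:,0],-d[:,1],-np.ones(len(d))]
    return R.from_quat(c["attitude"]).apply(v)
def onplane(c,uv,z):
    v=rays(c,uv); p=c["position"]; return p+v*((z-p[2])/v[:,2])[:,None]
def cloud(c):
    h,w=c["depth"].shape; u,v=np.meshgrid(np.arange(w),np.arange(h))
    return (c["position"]+rays(c,np.c_[u.ravel(),v.ravel()])*c["depth"].reshape(-1,1)).reshape(h,w,3)
def project(c,P):
    q=R.from_quat(c["attitude"]).inv().apply(np.asarray(P,float)-c["position"]); q=q*[1,-1,-1]
    return cv2.projectPoints(q,np.zeros(3),np.zeros(3),c["camera_matrix"],np.array([float(c["k1"]),0,0,0]))[0].reshape(-1,2)
E
python3 - <<'E'
from h import *
a=load("a_scene");b=load("a_side")
x=cv2.resize(a["img"][120:350,190:390],None,fx=2,fy=2.4,interpolation=cv2.INTER_CUBIC)
x=cv2.resize(a["img"][120:350,190:340],(390,598),interpolation=cv2.INTER_CUBIC)
y=cv2.resize(b["img"][115:345,160:310],(390,598),interpolation=cv2.INTER_CUBIC)
cv2.imwrite("pics/b.png",np.hstack([x,y])[:,:,::-1])
for n,c,boxes in [("scene",a,{"can":(270,255,335,330),"dry":(220,125,260,190),"jar":(340,175,370,215),"rack":(210,140,305,255)}),("side",b,{"can":(240,240,295,320),"dry":(230,120,275,190),"jar":(355,190,385,240),"rack":(225,140,300,250)})]:
    P=cloud(c)
    for k,(u0,v0,u1,v1) in boxes.items():
        q=P[v0:v1,u0:u1].reshape(-1,3); q=q[c["depth"][v0:v1,u0:u1].ravel()>0]
        q=q[q[:,2]>0.01]; 
        print(n,k,len(q),"z pct",np.percentile(q[:,2],[50,95,99]).round(4), "min",q.min(0).round(3),"max",q.max(0).round(3))
        t=q[q[:,2]>np.percentile(q[:,2],99)-0.008]; print("   top mean",t.mean(0).round(4), cv2.minAreaRect((t[:,:2]*1000).astype(np.float32)))
E
```

```text
scene can 1163 z pct [0.1115 0.129  0.1311] min [ 0.416 -0.236  0.011] max [ 0.473 -0.179  0.134]
   top mean [ 0.4434 -0.207   0.1281] ((444.76580810546875, -207.633544921875), (55.15856170654297, 55.22895812988281), 86.1150131225586)
scene dry 1585 z pct [0.0714 0.1613 0.1627] min [0.481 0.097 0.01 ] max [0.589 0.32  0.164]
   top mean [0.5349 0.254  0.1602] ((535.9563598632812, 255.92047119140625), (55.24494552612305, 56.626747131347656), 8.166955947875977)
scene jar 536 z pct [0.068  0.1023 0.1038] min [ 0.724 -0.065  0.01 ] max [0.862 0.04  0.105]
   top mean [ 0.7468 -0.0419  0.1006] ((747.7913818359375, -41.471275329589844), (43.532447814941406, 41.87508773803711), 83.34698486328125)
scene rack 3493 z pct [0.0305 0.1433 0.1604] min [ 0.456 -0.048  0.01 ] max [0.725 0.327 0.164]
   top mean [0.5268 0.2386 0.1588] ((527.6621704101562, 236.507080078125), (33.651405334472656, 66.09049987792969), 59.398704528808594)
side can 1834 z pct [0.0957 0.131  0.133 ] min [ 0.416 -0.239  0.01 ] max [ 0.56  -0.009  0.135]
   top mean [ 0.4449 -0.2089  0.1298] ((444.89007568359375, -207.71456909179688), (58.914798736572266, 53.9573860168457), 85.46450805664062)
side dry 1933 z pct [0.0839 0.1624 0.1639] min [0.481 0.076 0.01 ] max [0.594 0.328 0.166]
   top mean [0.536  0.2519 0.1618] ((536.1710205078125, 254.8506622314453), (57.03617858886719, 62.11758041381836), 8.943284034729004)
side jar 761 z pct [0.0692 0.1038 0.105 ] min [ 0.726 -0.067  0.01 ] max [ 0.773 -0.018  0.107]
   top mean [ 0.7494 -0.0429  0.1019] ((749.2899169921875, -40.3342399597168), (43.01430130004883, 44.243125915527344), 33.24863052368164)
side rack 3172 z pct [0.033  0.1267 0.1428] min [ 0.457 -0.185  0.01 ] max [0.594 0.328 0.153]
   top mean [0.5314 0.2301 0.1416] ((531.6869506835938, 231.32623291015625), (31.423606872558594, 61.959110260009766), 66.58951568603516)
```

View pics/b.png

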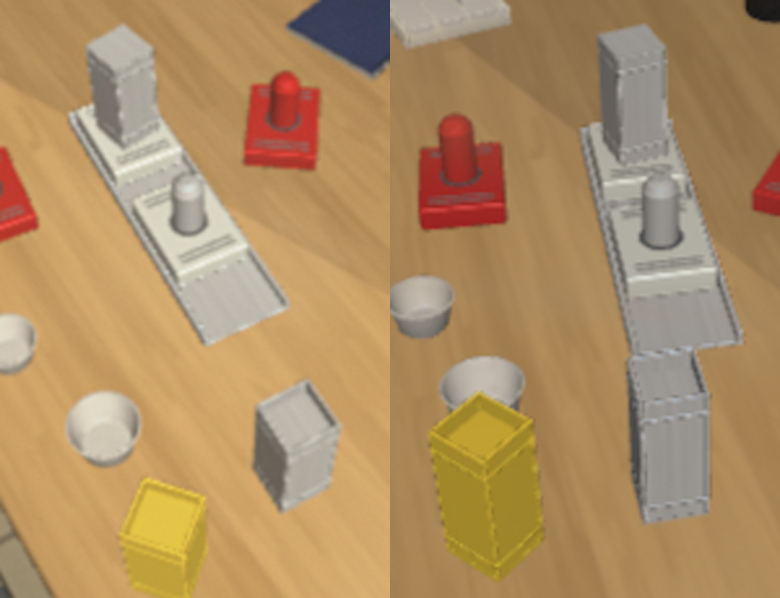

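The crop confirms it: the plain steel canister stands mouth up at scene (303,290), and the yellow one is the look-alike. The loose white block is in the tray with its bare peg at scene (262,200). Next I'll measure the rack, block and peg geometry.

```bash
python3 - <<'E'
from h import *
for n,box in [("a_scene",(210,140,305,255)),("a_side",(225,140,300,250))]:
    c=load(n);P=cloud(c);u0,v0,u1,v1=box
    q=P[v0:v1,u0:u1].reshape(-1,3);q=q[c["depth"][v0:v1,u0:u1].ravel()>0]
    q=q[(q[:,0]>.44)&(q[:,0]<.66)&(q[:,1]>-.1)]
    peg=q[(q[:,2]>.045)&(q[:,1]<.19)&(q[:,1]>0)&(q[:,2]<.115)]
    print(n,"peg",len(peg),peg[:,2].max(),"tip",peg[peg[:,2]>.095].mean(0), "mean",peg.mean(0))
    t=q[(q[:,2]>.026)&(q[:,2]<.036)]
    m=np.zeros((500,300),np.uint8)
    ij=((t[:,:2]-[.4,-.1])*1000).astype(int); ij=ij[(ij>=0).all(1)&(ij[:,0]<300)&(ij[:,1]<500)]
    m[ij[:,1],ij[:,0]]=255
    m=cv2.morphologyEx(m,cv2.MORPH_CLOSE,np.ones((9,9)))
    for k in cv2.findContours(m,cv2.RETR_EXTERNAL,cv2.CHAIN_APPROX_NONE)[0]:
        if cv2.contourArea(k)>800:
            r=cv2.minAreaRect(k);print("  top30",np.array(r[0])/1000+[.4,-.1],r[1],r[2])
    l=q[(q[:,2]>.008)&(q[:,2]<.040)]
    print("  all low", cv2.minAreaRect((l[:,:2]*1000).astype(np.float32)))
    cv2.imwrite(f"pics/top_{n}.png",m)
    # floor end of tray
    f=q[(q[:,2]>-.002)&(q[:,2]<.02)]
E
```

```text
a_scene peg 229 0.1026141016819615 tip [0.51984339 0.09270249 0.0986941 ] mean [0.51655133 0.08525569 0.08011472]
  top30 [0.53521707 0.25444772] (122.93273162841797, 87.7704849243164) 84.35944366455078
  top30 [0.52049019 0.09206549] (120.56578063964844, 89.38885498046875) 84.47245788574219
  all low ((566.1560668945312, 135.59327697753906), (367.75360107421875, 187.68235778808594), 84.53761291503906)
a_side peg 320 0.1050427618338321 tip [0.52071764 0.08935038 0.09923105] mean [0.51870902 0.08402029 0.07798937]
  top30 [0.53532159 0.25333646] (123.29607391357422, 87.49811553955078) 84.49451446533203
  top30 [0.52100053 0.09329099] (125.71871185302734, 88.65180969238281) 84.03550720214844
  all low ((542.2327880859375, 173.45870971679688), (437.650146484375, 143.65087890625), 85.81485748291016)
```

```bash
python3 -m inch '[{"dx":-34,"dy":-31,"gripper":45},{"dx":-34,"dy":-31,"gripper":45},{"dx":-34,"dy":-31,"gripper":45},{"dx":-34,"dy":-31,"gripper":45},{"dx":-34,"dy":-31,"gripper":45},{"dx":-34,"dy":-31,"gripper":45},{"dx":-34,"dy":-31,"gripper":45},{"dx":-34,"dy":-31,"gripper":45}]' 20
python3 - <<'E'
from h import *
from rig import robot
o=robot.get_obs(); print(o["q"].round(4),o["position"],o["tool_rot"])
c=load("a_scene");b=load("a_side")
x=cv2.resize(c["img"][0:120,30:190],(640,480),interpolation=cv2.INTER_CUBIC);cv2.imwrite("pics/arm.png",x[:,:,::-1])
for n,c,box in(("s",c,(230,300,275,352)),("d",b,(172,262,222,338))):
    P=cloud(c);u0,v0,u1,v1=box;q=P[v0:v1,u0:u1].reshape(-1,3);q=q[(q[:,2]>.12)];print("yellow",q.mean(0),cv2.minAreaRect((q[:,:2]*1000).astype(np.float32)))
E
```

```text
[ 1.0025  0.5283  1.4336 -0.      1.1814 -0.1785] [0.23717948 0.57763867 0.22178577] [ 1.93677762e-01  9.81064838e-01 -7.87503322e-04 -2.97952399e-04]
yellow [ 0.29479445 -0.22846857  0.14920433] ((226.79266357421875, -341.7144775390625), (354.09735107421875, 67.93402862548828), 59.133628845214844)
yellow [ 0.29885811 -0.24100193  0.14649683] ((292.6958312988281, -568.5827026367188), (772.5325317382812, 73.98100280761719), 88.74910736083984)invalid input
```

View pics/arm.png

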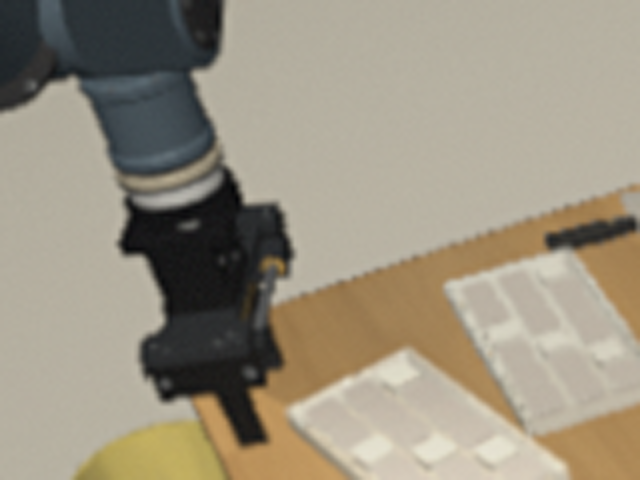

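The move was refused, probably because every row needs all seven keys. I'll send them all.

```bash
python3 -m inch '[{"ax":0,"ay":0,"az":0,"dx":-34,"dy":-31,"dz":0,"gripper":45},{"ax":0,"ay":0,"az":0,"dx":-34,"dy":-31,"dz":0,"gripper":45},{"ax":0,"ay":0,"az":0,"dx":-34,"dy":-31,"dz":0,"gripper":45},{"ax":0,"ay":0,"az":0,"dx":-34,"dy":-31,"dz":0,"gripper":45},{"ax":0,"ay":0,"az":0,"dx":-34,"dy":-31,"dz":0,"gripper":45},{"ax":0,"ay":0,"az":0,"dx":-34,"dy":-31,"dz":0,"gripper":45},{"ax":0,"ay":0,"az":0,"dx":-34,"dy":-31,"dz":0,"gripper":45},{"ax":0,"ay":0,"az":0,"dx":-34,"dy":-31,"dz":0,"gripper":45}]' 20
python3 - <<'E'
from rig import robot
o=robot.get_obs(); print(o["q"].round(4),o["position"],o["tool_rot"])
E
```

```text
time: 0.95
position: [0.3952, 0.2437, 0.2226]
tool_rot: [0.194, 0.981, 0.0, 0.0]
ft_force: [0.8, -0.2, -0.1]
grip_width: 0.0399
[ 0.3111  0.3123  1.8222  0.      1.007  -0.8702] [0.39521158 0.24366682 0.2225595 ] [1.93542122e-01 9.81091965e-01 3.80007566e-05 4.57898554e-05]
```

```bash
python3 -m inch '[{"ax":0,"ay":0,"az":0,"dx":-34,"dy":-31,"dz":0,"gripper":45},{"ax":0,"ay":0,"az":0,"dx":-34,"dy":-31,"dz":0,"gripper":45},{"ax":0,"ay":0,"az":0,"dx":-34,"dy":-31,"dz":0,"gripper":45},{"ax":0,"ay":0,"az":0,"dx":-34,"dy":-31,"dz":0,"gripper":45},{"ax":0,"ay":0,"az":0,"dx":-34,"dy":-31,"dz":0,"gripper":45},{"ax":0,"ay":0,"az":0,"dx":-33,"dy":-31,"dz":0,"gripper":45},{"ax":0,"ay":0,"az":0.14,"dx":0,"dy":0,"dz":15,"gripper":45},{"ax":0,"ay":0,"az":0.14,"dx":0,"dy":0,"dz":15,"gripper":45}]' 20
python3 -m inch '[{"ax":0,"ay":0,"az":0.14,"dx":0,"dy":0,"dz":15,"gripper":45},{"ax":0,"ay":0,"az":0.14,"dx":0,"dy":0,"dz":15,"gripper":45},{"ax":0,"ay":0,"az":0.14,"dx":0,"dy":0,"dz":15,"gripper":45},{"ax":0,"ay":0,"az":0.14,"dx":0,"dy":0,"dz":15,"gripper":45},{"ax":0,"ay":0,"az":0.14,"dx":0,"dy":0,"dz":15,"gripper":45},{"ax":0,"ay":0,"az":0.14,"dx":0,"dy":0,"dz":15,"gripper":45},{"ax":0,"ay":0,"az":0.14,"dx":0,"dy":0,"dz":0,"gripper":45},{"ax":0,"ay":0,"az":0.01,"dx":0,"dy":0,"dz":0,"gripper":45}]' 20
python3 - <<'E'
from h import *
from rig import robot,optics
o=robot.get_obs(); print(o["q"].round(4),o["position"],R.from_quat(o["tool_rot"]).as_matrix().round(3))
c=optics.camera("side");np.savez("c_side.npz",**c)
cv2.imwrite("pics/c_side.png",cv2.resize(c["img"][80:340,130:400],(800,600))[:,:,::-1] if 0 else cv2.resize(c["img"][90:330,150:400],(620,596),interpolation=cv2.INTER_CUBIC)[:,:,::-1])
E
```

```text
time: 1.75
position: [0.5129, -0.0058, 0.1923]
tool_rot: [0.333, 0.943, 0.0, 0.001]
ft_force: [1.1, 1.4, -0.9]
grip_width: 0.0391
time: 2.55
position: [0.5115, -0.0038, 0.1019]
tool_rot: [0.738, 0.675, -0.0, -0.001]
ft_force: [0.9, -0.3, 1.0]
grip_width: 0.0392
[-0.2261  0.5647  1.8225  0.      0.7559 -0.1367] [ 0.51153214 -0.00377928  0.10187802] [[ 0.089  0.996 -0.001]
 [ 0.996 -0.089  0.   ]
 [ 0.    -0.001 -1.   ]]
```

View pics/c_side.png

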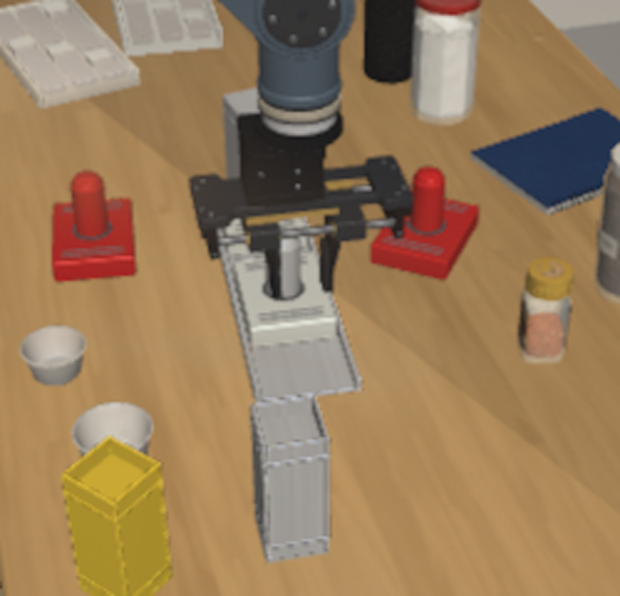

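The side view shows the gripper over the open end of the tray, squarely behind the loose block, with the peg at crop (288,260). I'll descend and push.

```bash
python3 -m inch '[{"ax":0,"ay":0,"az":0,"dx":0,"dy":0,"dz":25,"gripper":45},{"ax":0,"ay":0,"az":0,"dx":0,"dy":0,"dz":25,"gripper":45},{"ax":0,"ay":0,"az":0,"dx":0,"dy":0,"dz":20,"gripper":45},{"ax":0,"ay":0,"az":0,"dx":0,"dy":0,"dz":9,"gripper":45},{"ax":0,"ay":0,"az":0,"dx":10,"dy":0,"dz":0,"gripper":45},{"ax":0,"ay":0,"az":0,"dx":10,"dy":0,"dz":0,"gripper":45},{"ax":0,"ay":0,"az":0,"dx":4,"dy":0,"dz":0,"gripper":45},{"ax":0,"ay":0,"az":0,"dx":0,"dy":0,"dz":0,"gripper":45}]' 20
python3 -m inch '[{"ax":0,"ay":0,"az":0,"dx":5,"dy":0,"dz":0,"gripper":45},{"ax":0,"ay":0,"az":0,"dx":5,"dy":0,"dz":0,"gripper":45},{"ax":0,"ay":0,"az":0,"dx":5,"dy":0,"dz":0,"gripper":45},{"ax":0,"ay":0,"az":0,"dx":5,"dy":0,"dz":0,"gripper":45},{"ax":0,"ay":0,"az":0,"dx":5,"dy":0,"dz":0,"gripper":45},{"ax":0,"ay":0,"az":0,"dx":5,"dy":0,"dz":0,"gripper":45},{"ax":0,"ay":0,"az":0,"dx":4,"dy":0,"dz":0,"gripper":45},{"ax":0,"ay":0,"az":0,"dx":4,"dy":0,"dz":0,"gripper":45}]' 20
```

```text
time: 3.4
position: [0.5146, 0.0211, 0.0245]
tool_rot: [0.737, 0.676, 0.001, 0.001]
ft_force: [0.3, -0.4, -0.4]
grip_width: 0.0392
time: 4.2
position: [0.5182, 0.0569, 0.0243]
tool_rot: [0.738, 0.675, 0.0, 0.001]
ft_force: [-1.0, -5.9, 4.1]
grip_width: 0.039
```

```bash
python3 -m inch '[{"ax":0,"ay":0,"az":0,"dx":3,"dy":0,"dz":0,"gripper":45},{"ax":0,"ay":0,"az":0,"dx":2,"dy":0,"dz":0,"gripper":45},{"ax":0,"ay":0,"az":0,"dx":1,"dy":0,"dz":0,"gripper":45}]' 20
python3 -m inch '[{"ax":0,"ay":0,"az":0,"dx":1,"dy":0,"dz":0,"gripper":45},{"ax":0,"ay":0,"az":0,"dx":1,"dy":0,"dz":0,"gripper":45}]' 20
python3 -m inch '[{"ax":0,"ay":0,"az":0,"dx":1,"dy":0,"dz":0,"gripper":45},{"ax":0,"ay":0,"az":0,"dx":1,"dy":0,"dz":0,"gripper":45}]' 20
```

```text
time: 4.5
position: [0.5187, 0.0629, 0.0243]
tool_rot: [0.737, 0.675, -0.0, 0.001]
ft_force: [-0.6, -6.4, 3.4]
grip_width: 0.0392
time: 4.7
position: [0.5188, 0.0647, 0.0242]
tool_rot: [0.738, 0.675, -0.0, 0.001]
ft_force: [-0.6, -5.2, 3.5]
grip_width: 0.0389
time: 4.9
position: [0.519, 0.0664, 0.0242]
tool_rot: [0.737, 0.675, -0.0, 0.001]
ft_force: [-0.6, -10.0, 3.6]
grip_width: 0.039
```

```bash
python3 -m inch '[{"ax":0,"ay":0,"az":0,"dx":1,"dy":0,"dz":0,"gripper":45}]' 20
python3 -m inch '[{"ax":0,"ay":0,"az":0,"dx":0.5,"dy":0,"dz":0,"gripper":45},{"ax":0,"ay":0,"az":0,"dx":0,"dy":0,"dz":0,"gripper":45}]' 20
```

```text
time: 5.0
position: [0.5189, 0.0666, 0.0242]
tool_rot: [0.737, 0.676, -0.001, 0.002]
ft_force: [-1.4, -14.4, 4.8]
grip_width: 0.0389
time: 5.2
position: [0.519, 0.0665, 0.0243]
tool_rot: [0.737, 0.676, -0.001, 0.002]
ft_force: [-1.3, -13.2, 4.8]
grip_width: 0.0391
```

The force rose to 14 N and the motion stalled, so the blocks have butted. I'll back off, rise and check.

```bash
python3 -m inch '[{"ax":0,"ay":0,"az":0,"dx":-10,"dy":0,"dz":0,"gripper":45},{"ax":0,"ay":0,"az":0,"dx":-30,"dy":0,"dz":0,"gripper":20},{"ax":0,"ay":0,"az":0,"dx":-30,"dy":0,"dz":-40,"gripper":0},{"ax":0,"ay":0,"az":0,"dx":-20,"dy":0,"dz":-40,"gripper":0},{"ax":0,"ay":0,"az":0,"dx":-20,"dy":0,"dz":-40,"gripper":0},{"ax":0,"ay":0,"az":0,"dx":-20,"dy":0,"dz":-40,"gripper":0},{"ax":0,"ay":0,"az":0,"dx":-40,"dy":0,"dz":0,"gripper":0}]' 20
python3 - <<'E'
from h import *
from rig import robot,optics
o=robot.get_obs(); print(o["q"].round(4),o["position"])
for n,box in [("scene",(210,120,305,255)),("side",(225,115,300,250))]:
    c=optics.camera(n);np.savez(f"d_{n}.npz",**c);P=cloud(c);u0,v0,u1,v1=box
    cv2.imwrite(f"pics/d_{n}.png",cv2.resize(c["img"][v0:v1,u0:u1],None,fx=4,fy=4,interpolation=cv2.INTER_CUBIC)[:,:,::-1])
    q=P[v0:v1,u0:u1].reshape(-1,3)
    q=q[(q[:,0]>.44)&(q[:,0]<.63)&(q[:,1]>-.1)&(q[:,1]<.35)]
    peg=q[(q[:,2]>.045)&(q[:,1]<.19)&(q[:,1]>0)&(q[:,2]<.115)]
    print(n,"tip",peg[peg[:,2]>.095].mean(0).round(4))
    t=q[(q[:,2]>.026)&(q[:,2]<.036)]
    r=cv2.minAreaRect((t[:,:2]*1000).astype(np.float32));print(r)
E
```

```text
time: 5.9
position: [0.5064, -0.1004, 0.1888]
tool_rot: [0.737, 0.676, 0.003, 0.005]
ft_force: [0.2, -0.6, 0.1]
grip_width: 0.0027
[-0.4134  0.4247  1.7475  0.002   0.9586 -0.3278] [ 0.50636496 -0.10039062  0.18884864]
scene tip [0.5237 0.133  0.0985]
((529.8933715820312, 195.51797485351562), (242.74241638183594, 88.56538391113281), 84.54553985595703)
side tip [0.5231 0.1368 0.1007]
((526.8018188476562, 159.67041015625), (176.2805633544922, 87.7801284790039), 84.73131561279297)
```

View pics/d_scene.png

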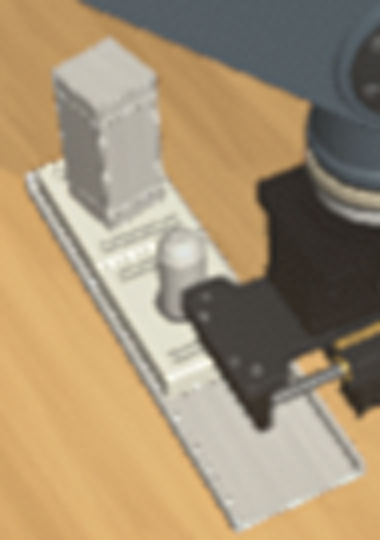

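View pics/d_side.png

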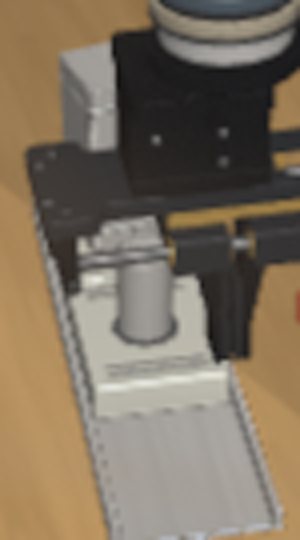

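```bash
cat > snap.py <<'E'
from rig import robot; import json
o=robot.get_obs(); open("log.jsonl","a").write(json.dumps({k:(v.tolist() if hasattr(v,"tolist") else v) for k,v in o.items()})+"\n")
print(o["q"].round(4),o["position"].round(4),o["tool_rot"].round(4))
E
python3 - <<'E'
from h import *
for n in("a_scene","a_side"):
    c=load(n);hsv=cv2.cvtColor(c["img"],cv2.COLOR_RGB2HSV);P=cloud(c)
    m=cv2.inRange(hsv,(22,150,80),(35,255,255));m[:, :150]=0
    q=P[m>0];t=q[(q[:,2]>.12)&(q[:,2]<.14)];print(t.mean(0),cv2.minAreaRect((t[:,:2]*1000).astype(np.float32)))
E
python3 -m inch '[{"ax":0.1,"ay":0,"az":0,"dx":0,"dy":0,"dz":0,"gripper":0},{"ax":0.1,"ay":0,"az":0,"dx":0,"dy":0,"dz":0,"gripper":0},{"ax":0.1,"ay":0,"az":0,"dx":0,"dy":0,"dz":0,"gripper":0},{"ax":0,"ay":0,"az":0,"dx":0,"dy":0,"dz":0,"gripper":0}]' 20; python3 snap.py
python3 -m inch '[{"ax":0,"ay":0.1,"az":0,"dx":0,"dy":0,"dz":0,"gripper":0},{"ax":0,"ay":0.1,"az":0,"dx":0,"dy":0,"dz":0,"gripper":0},{"ax":0,"ay":0.1,"az":0,"dx":0,"dy":0,"dz":0,"gripper":0},{"ax":0,"ay":0,"az":0,"dx":0,"dy":0,"dz":0,"gripper":0}]' 20; python3 snap.py
```

```text
[ 0.29882052 -0.22117993  0.12749611] ((299.51727294921875, -220.11587524414062), (54.80437469482422, 55.038414001464844), 38.313194274902344)
[ 0.29976744 -0.22280632  0.12711435] ((300.4600524902344, -221.01321411132812), (56.227745056152344, 55.7038459777832), 38.26453399658203)
time: 6.4
position: [0.505, -0.0995, 0.1819]
tool_rot: [0.729, 0.668, -0.101, -0.111]
ft_force: [0.3, -0.1, 0.3]
grip_width: 0.0006
[-0.3637  0.565   1.538  -0.0822  1.3294 -0.2442] [ 0.505  -0.0995  0.1819] [ 0.7293  0.6676 -0.1007 -0.1107]
time: 6.8
position: [0.5022, -0.1012, 0.1826]
tool_rot: [0.738, 0.642, 0.01, -0.209]
ft_force: [-0.8, -0.7, -1.3]
grip_width: 0.0006
[-0.5131  0.5912  1.5263  0.1573  1.4199 -0.4292] [ 0.5022 -0.1012  0.1826] [ 0.7377  0.6418  0.0096 -0.2092]
```

```bash
cat > kin.py <<'E'
import numpy as np
from scipy.spatial.transform import Rotation as R
from scipy.optimize import least_squares
def E(a,t): return R.from_euler(a,t)
def fk(q,p):
    r1=E('z',q[0]); r2=r1*E('y',q[1]); r3=r2*E('y',q[2]); r4=r3*E('z',q[3]); r5=r4*E('y',q[4]); r6=r5*E('z',q[5])
    pos=r1.apply([0,p[0],p[1]])+r2.apply([0,0,p[2]])+r3.apply([p[3],0,p[4]])+r5.apply([p[6],0,p[5]])
    return pos,r6
E
cat > data.py <<'E'
import json,numpy as np
D=[([1.00248,.52846,1.4339,0,1.18135,-.1785],[.23710,.5775,.2216],[.19367,.98107,-.001,-.00036]),
([.3111,.3123,1.8222,0,1.007,-.8702],[.39521,.24367,.22256],[.19354,.98109,0,0]),
([-.2261,.5647,1.8225,0,.7559,-.1367],[.51153,-.00378,.10188],None),
([-.4134,.4247,1.7475,.002,.9586,-.3278],[.50636,-.10039,.18885],[.737,.676,.003,.005])]
for l in open("log.jsonl"):
    o=json.loads(l);D.append((o["q"],o["position"],o["tool_rot"]))
E
python3 - <<'E'
from kin import *; from data import D
for q,x,t in D:
    if t: 
        d=(fk(q,np.zeros(7))[1].inv()*R.from_quat(t)); print(d.as_rotvec().round(3))
f=lambda p:np.concatenate([(fk(q,p)[0]-x) for q,x,t in D])
best=min((least_squares(f,[.1*s,.3,.4,.0,.35,.25,0]) for s in(1,-1)),key=lambda s:s.cost)
print(best.x.round(4),np.abs(best.fun).max())
E
```

```text
[ 0.    -0.     1.571]
[-0.     0.     1.571]
[-0.00e+00 -1.00e-03  1.57e+00]
[-0.    -0.     1.571]
[-0.     0.     1.571]
[ 0.111   0.2742  0.588   0.114   0.3917  0.3055 -0.    ] 2.2179967947594248e-05
```

```bash
cat >> kin.py <<'E'
P=np.array([.111,.2742,.588,.114,.3917,.3055,0.]); 
from data import D as _D
P=least_squares(lambda p:np.concatenate([(fk(q,p)[0]-x) for q,x,t in _D]),P).x
LO=np.array([-3.08,-.75,.22,-1.43,0,-2.85]);HI=np.array([3.08,2.2,2.44,4.57,2.65,2.85])
TZ=E('z',np.pi/2)
def fkt(q): 
    a,b=fk(q,P); return a,b*TZ
def ik(pos,rot,seeds=None,n=30):
    rng=np.random.default_rng(0);out=[]
    S=list(seeds) if seeds is not None else []
    S+=[LO+(HI-LO)*rng.random(6) for _ in range(n)]
    for s in S:
        r=least_squares(lambda q:np.r_[(fkt(q)[0]-pos)*5,(rot.inv()*fkt(q)[1]).as_rotvec()],np.clip(s,LO+1e-3,HI-1e-3),bounds=(LO,HI),max_nfev=80)
        if r.cost<1e-8 and not any(np.abs(r.x-o).max()<.02 for o in out): out.append(r.x)
    return out
def tool(az,tilt,up):
    """tool pointing along azimuth az, tilt from vertical-down; up=+1: tool x upward (camera up)"""
    h=np.array([np.cos(az),np.sin(az),0]);k=np.array([0,0,1.])
    z=np.sin(tilt)*h-np.cos(tilt)*k; x=up*(np.cos(tilt)*h+np.sin(tilt)*k); y=np.cross(z,x)
    return R.from_matrix(np.c_[x,y,z])
E
python3 - <<'E'
from kin import *
d=np.pi/180
print("A",[s.round(2) for s in ik([.393,-.204,.118],tool(-5*d,0,1)*E('z',np.pi/2))])
for up in(1,-1):
  for az in(-4,):
    for tl in (40,45,50):
      T=tool(az*d,tl*d,up);g=np.array([.51,-.212,.032]);
      print("B",up,az,tl,[s.round(2) for s in ik(g+.019*T.as_matrix()[:,2],T)])
for up in(1,-1):
  for az in(15,35,50):
    T=tool(az*d,45*d,up)
    for z in(.12,.21):
      g=np.array([.524,.135,z]); print("C",up,az,z,[s.round(2) for s in ik(g+.019*T.as_matrix()[:,2],T)])
E
```

```text
A [array([-0.73,  0.47,  1.98, -0.  ,  0.69,  2.5 ])]
B 1 -4 40 [array([-0.84,  0.88,  2.19,  2.31,  0.65, -1.49])]
B 1 -4 45 [array([-0.88,  0.94,  2.23,  2.35,  0.8 , -1.6 ])]
B 1 -4 50 [array([-0.92,  1.  ,  2.26,  2.37,  0.96, -1.69])]
B -1 -4 40 [array([-0.84,  0.88,  2.19,  2.31,  0.65,  1.65])]
B -1 -4 45 [array([-0.88,  0.94,  2.23,  2.35,  0.8 ,  1.54])]
B -1 -4 50 [array([-0.92,  1.  ,  2.26,  2.37,  0.96,  1.46])]
C 1 15 0.12 [array([-0.09,  0.69,  2.3 ,  2.73,  0.65, -1.49])]
C 1 15 0.21 [array([-0.09,  0.42,  2.24,  2.38,  0.36, -1.1 ])]
C 1 35 0.12 [array([-0.26,  0.69,  2.25,  2.08,  0.67, -1.31])]
C 1 35 0.21 [array([-0.26,  0.43,  2.19,  1.65,  0.57, -0.79])]
C 1 50 0.12 [array([-0.34,  0.68,  2.16,  1.61,  0.72, -1.14])]
C 1 50 0.21 [array([-0.34,  0.45,  2.1 ,  1.31,  0.76, -0.72])]
C -1 15 0.12 [array([-0.09,  0.69,  2.3 ,  2.73,  0.65,  1.65])]
C -1 15 0.21 [array([-0.09,  0.42,  2.24,  2.38,  0.36,  2.04])]
C -1 35 0.12 [array([-0.26,  0.69,  2.25,  2.08,  0.67,  1.83])]
C -1 35 0.21 [array([-0.26,  0.43,  2.19,  1.65,  0.57,  2.35])]
C -1 50 0.12 [array([-0.34,  0.68,  2.16,  1.61,  0.72,  2.  ])]
C -1 50 0.21 [array([-0.34,  0.45,  2.1 ,  1.31,  0.76,  2.42])]
```

```bash
python3 - <<'E'
from kin import *
d=np.pi/180
def sh(tag,g,az,tl,up):
    T=tool(az*d,tl*d,up); print(tag,g,az,tl,up,[s.round(2).tolist() for s in ik(np.array(g)+.019*T.as_matrix()[:,2],T,n=16)])
for az in(50,70,90,110,130):
    for z in(.12,.21): sh("C",[.524,.135,z],az,45,-1)
for g in([.45,-.14,.032],[.55,-.25,.032]):
    for az in(-94,-60,60,86,120): sh("B",g,az,45,1)
E
```

```text
C [0.524, 0.135, 0.12] 50 45 -1 [[-0.34, 0.68, 2.16, 1.61, 0.72, 2.0]]
C [0.524, 0.135, 0.21] 50 45 -1 [[-0.34, 0.45, 2.1, 1.31, 0.76, 2.42]]
C [0.524, 0.135, 0.12] 70 45 -1 [[-0.37, 0.7, 2.0, 1.15, 0.89, 2.16]]
C [0.524, 0.135, 0.21] 70 45 -1 [[-0.37, 0.51, 1.95, 1.0, 1.0, 2.42]]
C [0.524, 0.135, 0.12] 90 45 -1 [[-0.34, 0.73, 1.82, 0.85, 1.1, 2.2]]
C [0.524, 0.135, 0.21] 90 45 -1 [[-0.34, 0.57, 1.78, 0.78, 1.24, 2.36]]
C [0.524, 0.135, 0.12] 110 45 -1 [[-0.28, 0.78, 1.64, 0.63, 1.31, 2.15]]
C [0.524, 0.135, 0.21] 110 45 -1 [[-0.28, 0.64, 1.61, 0.61, 1.45, 2.26]]
C [0.524, 0.135, 0.12] 130 45 -1 [[-0.2, 0.83, 1.48, 0.46, 1.5, 2.05]]
C [0.524, 0.135, 0.21] 130 45 -1 [[-0.2, 0.7, 1.45, 0.46, 1.65, 2.12]]
B [0.45, -0.14, 0.032] -94 45 1 [[-0.11, 0.89, 1.97, -1.34, 0.81, -1.95]]
B [0.45, -0.14, 0.032] -60 45 1 [[-0.22, 0.95, 2.27, 3.91, 0.84, -1.49]]
B [0.45, -0.14, 0.032] 60 45 1 [[-0.97, 0.89, 1.97, 0.91, 0.93, -1.26]]
B [0.45, -0.14, 0.032] 86 45 1 [[-0.87, 0.91, 1.75, 0.57, 1.16, -1.21]]
B [0.45, -0.14, 0.032] 120 45 1 [[-0.7, 0.95, 1.54, 0.25, 1.41, -1.36]]
B [0.55, -0.25, 0.032] -94 45 1 [[-0.28, 0.92, 1.72, -1.27, 0.81, -2.28]]
B [0.55, -0.25, 0.032] -60 45 1 [[-0.41, 0.89, 2.01, 3.97, 0.61, -1.82]]
B [0.55, -0.25, 0.032] 60 45 1 [[-0.94, 0.94, 1.58, 0.79, 1.15, -0.95]]
B [0.55, -0.25, 0.032] 86 45 1 [[-0.86, 1.0, 1.35, 0.53, 1.43, -1.04]]
B [0.55, -0.25, 0.032] 120 45 1 [[-0.72, 1.07, 1.12, 0.23, 1.71, -1.3]]
```

The kinematic fit agrees to 0.02 mm. My plan has four steps:
1. Grip the canister from above and set it down a little further from the rack.
2. Topple it towards +y.
3. Regrasp it with the tool tilted 45° and roll it 180°.
4. Place it from the -y side.

First I'll level the tool.

```bash
python3 -m inch '[{"ax":0,"ay":-0.1,"az":0,"dx":0,"dy":0,"dz":0,"gripper":100},{"ax":0,"ay":-0.1,"az":0,"dx":0,"dy":0,"dz":0,"gripper":100},{"ax":0,"ay":-0.1,"az":0,"dx":0,"dy":0,"dz":0,"gripper":100},{"ax":-0.1,"ay":0,"az":0,"dx":0,"dy":0,"dz":0,"gripper":100},{"ax":-0.1,"ay":0,"az":0,"dx":0,"dy":0,"dz":0,"gripper":100},{"ax":-0.1,"ay":0,"az":0,"dx":0,"dy":0,"dz":0,"gripper":100},{"ax":0,"ay":0,"az":0,"dx":-40,"dy":-18,"dz":0,"gripper":100},{"ax":0,"ay":0,"az":0,"dx":-40,"dy":-18,"dz":0,"gripper":100}]' 20
cat > rel.py <<'E'
import sys,numpy as np
from kin import *
from rig import robot
def rel(pos,rot):
    o=robot.get_obs();t=R.from_quat(o["tool_rot"])
    print("shift mm (tool)",(t.inv().apply(np.array(pos)-o["position"])*1000).round(1),"turn rotvec",(t.inv()*rot).as_rotvec().round(3),"q",o["q"].round(2),"F",o["ft_force"].round(1),"t",round(o["time"],2))
E
python3 - <<'E'
from rel import *
rel([.4448,-.2077,.098],tool(np.radians(85.8),0,1))
E
```

```text
time: 7.6
position: [0.459, -0.1745, 0.184]
tool_rot: [0.736, 0.677, -0.0, 0.001]
ft_force: [1.0, -0.7, 0.4]
grip_width: 0.0563
shift mm (tool) [-34.2 -11.4  86. ] turn rotvec [ 0.001  0.001 -0.011] q [-0.59  0.4   1.81 -0.    0.93 -0.51] F [ 1.  -0.7  0.4] t 7.6
```

```bash
python3 -m inch '[{"ax":0,"ay":0,"az":-0.011,"dx":-17,"dy":-6,"dz":0,"gripper":100},{"ax":0,"ay":0,"az":0,"dx":-17,"dy":-5,"dz":0,"gripper":100},{"ax":0,"ay":0,"az":0,"dx":0,"dy":0,"dz":10,"gripper":100},{"ax":0,"ay":0,"az":0,"dx":0,"dy":0,"dz":10,"gripper":100},{"ax":0,"ay":0,"az":0,"dx":0,"dy":0,"dz":20,"gripper":100},{"ax":0,"ay":0,"az":0,"dx":0,"dy":0,"dz":25,"gripper":100},{"ax":0,"ay":0,"az":0,"dx":0,"dy":0,"dz":20,"gripper":100},{"ax":0,"ay":0,"az":0,"dx":0,"dy":0,"dz":0,"gripper":50}]' 20
python3 -m inch '[{"ax":0,"ay":0,"az":0,"dx":0,"dy":0,"dz":0,"gripper":40},{"ax":0,"ay":0,"az":0,"dx":0,"dy":0,"dz":0,"gripper":40},{"ax":0,"ay":0,"az":0,"dx":0,"dy":0,"dz":0,"gripper":40},{"ax":0,"ay":0,"az":0,"dx":0,"dy":0,"dz":0,"gripper":40},{"ax":0,"ay":0,"az":0,"dx":0,"dy":0,"dz":0,"gripper":40},{"ax":0,"ay":0,"az":0,"dx":0,"dy":0,"dz":0,"gripper":40}]' 20
python3 -c "
from rel import *
rel([.48,-.27,.098],tool(np.radians(85.8),0,1))"
```

```text
time: 8.4
position: [0.4447, -0.2061, 0.0956]
tool_rot: [0.734, 0.68, -0.001, -0.004]
ft_force: [-0.9, 0.4, 0.0]
grip_width: 0.084
time: 9.0
position: [0.4468, -0.2096, 0.0993]
tool_rot: [0.734, 0.679, 0.0, 0.001]
ft_force: [-0.6, 0.7, 5.9]
grip_width: 0.0541
shift mm (tool) [-57.6  37.8   1.3] turn rotvec [ 0.001  0.001 -0.005] q [-0.67  0.55  1.87 -0.    0.72 -0.59] F [-0.6  0.7  5.9] t 9.0
```

```bash
python3 -m inch '[{"ax":0,"ay":0,"az":0,"dx":0,"dy":0,"dz":-8,"gripper":40},{"ax":0,"ay":0,"az":0,"dx":-14,"dy":9,"dz":0,"gripper":40},{"ax":0,"ay":0,"az":0,"dx":-15,"dy":10,"dz":0,"gripper":40},{"ax":0,"ay":0,"az":0,"dx":-14,"dy":9,"dz":0,"gripper":40},{"ax":0,"ay":0,"az":0,"dx":-15,"dy":10,"dz":0,"gripper":40},{"ax":0,"ay":0,"az":0,"dx":0,"dy":0,"dz":4,"gripper":40},{"ax":0,"ay":0,"az":0,"dx":0,"dy":0,"dz":3,"gripper":40},{"ax":0,"ay":0,"az":0,"dx":0,"dy":0,"dz":0,"gripper":40}]' 20
python3 -c "
from rel import *
rel([.48,-.27,.098],tool(np.radians(85.8),0,1))"
```

```text
time: 9.8
position: [0.4789, -0.269, 0.0992]
tool_rot: [0.734, 0.679, -0.0, -0.001]
ft_force: [-0.8, 0.7, -1.3]
grip_width: 0.0542
shift mm (tool) [-0.9  1.2  1.2] turn rotvec [-0.002 -0.001 -0.004] q [-0.72  0.6   1.73 -0.    0.81 -0.64] F [-0.8  0.7 -1.3] t 9.8
```

```bash
python3 -m inch '[{"ax":0,"ay":0,"az":0,"dx":0,"dy":0,"dz":1,"gripper":40},{"ax":0,"ay":0,"az":0,"dx":0,"dy":0,"dz":0,"gripper":90},{"ax":0,"ay":0,"az":0,"dx":0,"dy":0,"dz":0,"gripper":90},{"ax":0,"ay":0,"az":0,"dx":0,"dy":0,"dz":0,"gripper":90},{"ax":0,"ay":0,"az":0,"dx":0,"dy":0,"dz":-20,"gripper":90},{"ax":0,"ay":0,"az":0,"dx":0,"dy":0,"dz":-30,"gripper":90},{"ax":0,"ay":0,"az":0,"dx":-25,"dy":0,"dz":0,"gripper":20},{"ax":0,"ay":0,"az":0,"dx":-25,"dy":0,"dz":0,"gripper":20}]' 20
python3 -m inch '[{"ax":0,"ay":0,"az":0,"dx":0,"dy":0,"dz":10,"gripper":20},{"ax":0,"ay":0,"az":0,"dx":0,"dy":0,"dz":10,"gripper":20},{"ax":0,"ay":0,"az":0,"dx":0,"dy":0,"dz":11,"gripper":20},{"ax":0,"ay":0,"az":0,"dx":0,"dy":0,"dz":0,"gripper":20}]' 20
python3 - <<'E'
from rel import *
from h import *
from rig import optics
rel([.48,-.27,.098],tool(np.radians(85.8),0,1))
c=optics.camera("side");cv2.imwrite("pics/e_side.png",cv2.resize(c["img"][140:380,150:400],(620,596),interpolation=cv2.INTER_CUBIC)[:,:,::-1])
E
```

```text
time: 10.6
position: [0.4767, -0.3202, 0.1498]
tool_rot: [0.734, 0.68, 0.0, 0.001]
ft_force: [0.0, -0.8, 0.2]
grip_width: 0.069
time: 11.0
position: [0.4746, -0.3176, 0.1151]
tool_rot: [0.734, 0.679, -0.0, -0.003]
ft_force: [-0.4, -0.3, 0.4]
grip_width: 0.038
shift mm (tool) [47.8  1.8 17.2] turn rotvec [-0.004 -0.004 -0.004] q [-0.79  0.6   1.66  0.    0.88 -0.71] F [-0.4 -0.3  0.4] t 11.0
```

View pics/e_side.png

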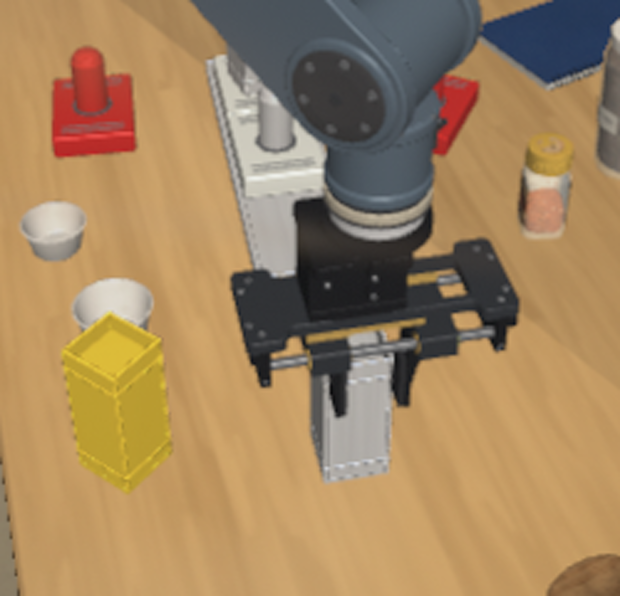

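The side view shows the canister still upright at crop (350,410), with both fingers behind its -y face. I'll push it over towards +y.

```bash
python3 -m inch '[{"ax":0,"ay":0,"az":0,"dx":8,"dy":0,"dz":0,"gripper":20},{"ax":0,"ay":0,"az":0,"dx":8,"dy":0,"dz":0,"gripper":20},{"ax":0,"ay":0,"az":0,"dx":8,"dy":0,"dz":0,"gripper":20},{"ax":0,"ay":0,"az":0,"dx":8,"dy":0,"dz":0,"gripper":20},{"ax":0,"ay":0,"az":0,"dx":8,"dy":0,"dz":0,"gripper":20},{"ax":0,"ay":0,"az":0,"dx":8,"dy":0,"dz":0,"gripper":20},{"ax":0,"ay":0,"az":0,"dx":8,"dy":0,"dz":0,"gripper":20},{"ax":0,"ay":0,"az":0,"dx":8,"dy":0,"dz":0,"gripper":20}]' 20
python3 -m inch '[{"ax":0,"ay":0,"az":0,"dx":8,"dy":0,"dz":0,"gripper":20},{"ax":0,"ay":0,"az":0,"dx":0,"dy":0,"dz":0,"gripper":20},{"ax":0,"ay":0,"az":0,"dx":-10,"dy":0,"dz":-20,"gripper":20},{"ax":0,"ay":0,"az":0,"dx":-40,"dy":0,"dz":-30,"gripper":90},{"ax":0,"ay":0,"az":0,"dx":-40,"dy":0,"dz":-30,"gripper":90},{"ax":0,"ay":0,"az":0,"dx":-40,"dy":0,"dz":-30,"gripper":90}]' 20
python3 - <<'E'
from rel import *
from h import *
from rig import optics
for n in("scene","side"):
    c=optics.camera(n);np.savez(f"f_{n}.npz",**c)
    cv2.imwrite(f"pics/f_{n}.png",c["img"][:,:,::-1])
E
```

```text
time: 11.85
position: [0.481, -0.2554, 0.1176]
tool_rot: [0.734, 0.679, 0.0, -0.0]
ft_force: [0.5, -0.7, -1.0]
grip_width: 0.017
time: 12.45
position: [0.4713, -0.3791, 0.2288]
tool_rot: [0.734, 0.679, -0.0, 0.0]
ft_force: [0.6, 0.5, -0.9]
grip_width: 0.0339
```

View pics/f_scene.png

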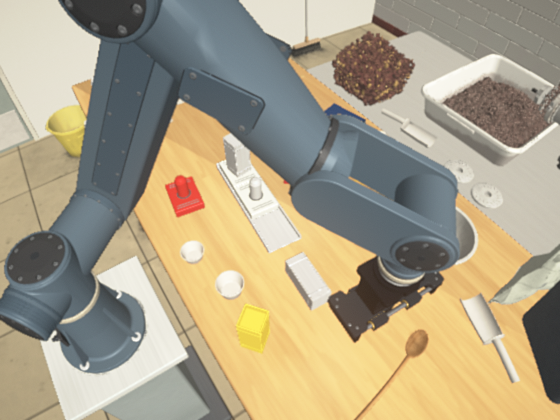

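View pics/f_side.png

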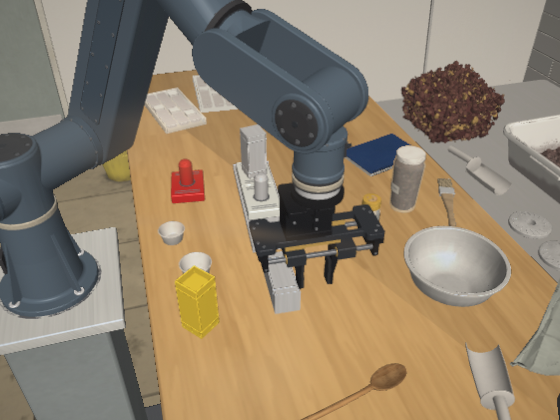

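The scene view shows the canister lying at (307,281) with its closed bottom towards the camera at (316,296) and its mouth towards the rack. I'll measure its pose.

```bash
python3 - <<'E'
from h import *
for n,box in(("f_scene",(270,245,335,315)),("f_side",(262,250,302,316))):
    c=load(n);P=cloud(c);u0,v0,u1,v1=box
    q=P[v0:v1,u0:u1].reshape(-1,3);a=q[(q[:,2]>.012)&(q[:,2]<.062)&(q[:,0]>.4)&(q[:,0]<.56)&(q[:,1]>-.33)&(q[:,1]<-.05)]
    print(n,len(a),np.percentile(a[:,2],[50,95]),cv2.minAreaRect((a[:,:2]*1000).astype(np.float32)))
    t=a[a[:,2]>.048];print("top",cv2.minAreaRect((t[:,:2]*1000).astype(np.float32)),t.mean(0))
E
```

```text
f_scene 1340 [0.05308622 0.05634365] ((484.30645751953125, -172.9649200439453), (130.4925994873047, 55.88654327392578), 85.03106689453125)
top ((484.1397705078125, -172.5967254638672), (129.6288604736328, 55.505775451660156), 85.39938354492188) [ 0.48336331 -0.17527909  0.05369258]
f_side 1327 [0.05475463 0.05797037] ((485.0201416015625, -173.73390197753906), (136.49676513671875, 54.89433288574219), 85.47430419921875)
top ((485.2386474609375, -172.657470703125), (134.26043701171875, 54.590728759765625), 85.67042541503906) [ 0.48273549 -0.19176053  0.05552329]
```

```bash
python3 - <<'E'
from rel import *
T=tool(np.radians(85.3),np.pi/4,1);z=T.as_matrix()[:,2]
g=np.array([.4823,-.200,.032])+.019*z
print(ik(g,T,n=10)); print(ik(g-.08*z,T,n=10))
rel(g-.08*z,T)
E
```

```text
[array([-0.89340681,  0.93963074,  1.59344654,  0.53312668,  1.27967504,
       -1.14738838])]
[array([-0.95393579,  0.87272577,  1.50083772,  0.47684645,  1.43786876,
       -1.10297939])]
shift mm (tool) [145.1  -8.1 155.7] turn rotvec [0.009 0.797 0.003] q [-0.87  0.49  1.47 -0.    1.17 -0.78] F [ 0.3 -0.3 -0.2] t 12.55
```

```bash
python3 -m inch '[{"ax":0.009,"ay":0.133,"az":0.003,"dx":0,"dy":0,"dz":0,"gripper":95},{"ax":0,"ay":0.133,"az":0,"dx":0,"dy":0,"dz":0,"gripper":95},{"ax":0,"ay":0.133,"az":0,"dx":0,"dy":0,"dz":0,"gripper":95},{"ax":0,"ay":0.133,"az":0,"dx":0,"dy":0,"dz":0,"gripper":95},{"ax":0,"ay":0.133,"az":0,"dx":0,"dy":0,"dz":0,"gripper":95},{"ax":0,"ay":0.132,"az":0,"dx":0,"dy":0,"dz":0,"gripper":95},{"ax":0,"ay":0,"az":0,"dx":0,"dy":0,"dz":0,"gripper":95}]' 20
python3 - <<'E'
from rel import *
T=tool(np.radians(85.3),np.pi/4,1);z=T.as_matrix()[:,2]
g=np.array([.4823,-.200,.032])+.019*z
rel(g-.08*z,T)
E
```

```text
time: 13.25
position: [0.47, -0.3789, 0.2228]
tool_rot: [0.679, 0.621, 0.283, -0.269]
ft_force: [-0.1, 0.3, -0.3]
grip_width: 0.0823
shift mm (tool) [-11.5  -0.5 200.6] turn rotvec [-0.009 -0.017 -0.011] q [-1.07  0.8   1.15  0.42  1.88 -0.99] F [-0.1  0.3 -0.3] t 13.25
```

```bash
python3 -m inch '[{"ax":-0.009,"ay":-0.017,"az":-0.011,"dx":-3,"dy":0,"dz":40,"gripper":95},{"ax":0,"ay":0,"az":0,"dx":-3,"dy":0,"dz":40,"gripper":95},{"ax":0,"ay":0,"az":0,"dx":-3,"dy":0,"dz":40,"gripper":95},{"ax":0,"ay":0,"az":0,"dx":-2,"dy":0,"dz":40,"gripper":95},{"ax":0,"ay":0,"az":0,"dx":0,"dy":0,"dz":40,"gripper":95},{"ax":0,"ay":0,"az":0,"dx":0,"dy":0,"dz":0,"gripper":95}]' 20
python3 - <<'E'
from rel import *
from h import *
from rig import optics
T=tool(np.radians(85.3),np.pi/4,1);z=T.as_matrix()[:,2]
g=np.array([.4823,-.200,.032])+.019*z
rel(g,T)
for n in("wrist","scene"):
    c=optics.camera(n);cv2.imwrite(f"pics/g_{n}.png",c["img"][:,:,::-1])
E
```

```text
time: 13.85
position: [0.4802, -0.238, 0.0765]
tool_rot: [0.677, 0.628, 0.28, -0.261]
ft_force: [-0.1, 0.8, -0.8]
grip_width: 0.0828
shift mm (tool) [-4.6 -0.5 77.4] turn rotvec [-0.007 -0.     0.004] q [-0.94  0.87  1.5   0.48  1.44 -1.1 ] F [-0.1  0.8 -0.8] t 13.85
```

View pics/g_wrist.png

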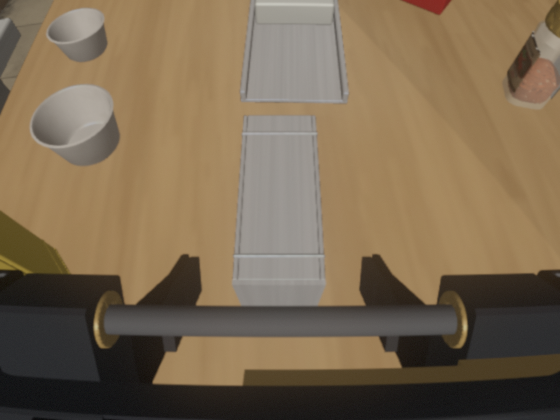

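View pics/g_scene.png

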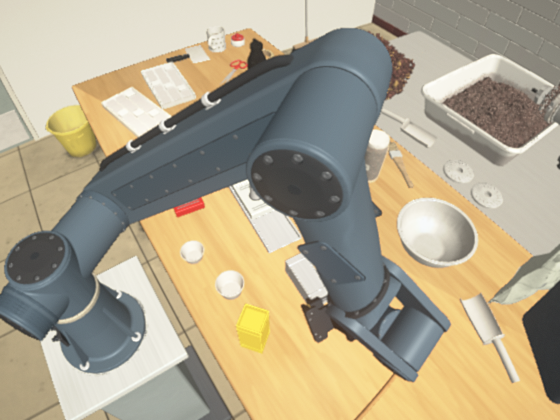

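The wrist view shows the canister centred between the fingers, with its closed bottom at (280,292) nearest and its axis along the approach. I'll go in.

```bash
python3 -m inch '[{"ax":-0.006,"ay":0,"az":0.004,"dx":-4,"dy":0,"dz":20,"gripper":95},{"ax":0,"ay":0,"az":0,"dx":0,"dy":0,"dz":20,"gripper":95},{"ax":0,"ay":0,"az":0,"dx":0,"dy":0,"dz":16,"gripper":95},{"ax":0,"ay":0,"az":0,"dx":0,"dy":0,"dz":10,"gripper":95},{"ax":0,"ay":0,"az":0,"dx":0,"dy":0,"dz":5,"gripper":95},{"ax":0,"ay":0,"az":0,"dx":0,"dy":0,"dz":0,"gripper":95}]' 30
python3 - <<'E'
from rel import *
T=tool(np.radians(85.3),np.pi/4,1);z=T.as_matrix()[:,2]
rel(np.array([.4823,-.200,.032])+.019*z,T)
E
```

```text
time: 14.55
position: [0.4871, -0.1986, 0.0251]
tool_rot: [0.681, 0.626, 0.282, -0.254]
ft_force: [-0.8, 0.2, -0.2]
grip_width: 0.0829
shift mm (tool) [ 3.7 -4.7 12.8] turn rotvec [0.008 0.007 0.002] q [-0.9   0.93  1.57  0.53  1.3  -1.14] F [-0.8  0.2 -0.2] t 14.55
```

```bash
python3 -m inch '[{"ax":0,"ay":0,"az":0,"dx":1,"dy":-1,"dz":8,"gripper":95},{"ax":0,"ay":0,"az":0,"dx":0,"dy":0,"dz":0,"gripper":95}]' 30
python3 - <<'E'
from rel import *
T=tool(np.radians(85.3),np.pi/4,1);z=T.as_matrix()[:,2]
for i in range(2): rel(np.array([.4823,-.200,.032])+.019*z,T)
p,r=fkt(robot.get_obs()["q"]);print(p,(r.inv()*T).as_rotvec())
E
python3 -m inch '[{"ax":0,"ay":0,"az":0,"dx":0,"dy":0,"dz":0,"gripper":50},{"ax":0,"ay":0,"az":0,"dx":0,"dy":0,"dz":0,"gripper":50},{"ax":0,"ay":0,"az":0,"dx":0,"dy":0,"dz":0,"gripper":50},{"ax":0,"ay":0,"az":0,"dx":0,"dy":0,"dz":0,"gripper":50},{"ax":0,"ay":0,"az":0,"dx":0,"dy":0,"dz":0,"gripper":50},{"ax":0,"ay":0,"az":0,"dx":0,"dy":0,"dz":0,"gripper":50}]' 30
```

```text
time: 14.75
position: [0.486, -0.1913, 0.0198]
tool_rot: [0.681, 0.626, 0.282, -0.255]
ft_force: [0.6, 0.5, 0.7]
grip_width: 0.0825
shift mm (tool) [ 2.3 -3.   4. ] turn rotvec [0.007 0.005 0.002] q [-0.9   0.94  1.59  0.53  1.28 -1.15] F [0.6 0.5 0.7] t 14.75
shift mm (tool) [ 2.3 -3.   4. ] turn rotvec [0.007 0.005 0.002] q [-0.9   0.94  1.59  0.53  1.28 -1.15] F [0.6 0.5 0.7] t 14.75
[ 0.4860375  -0.19126555  0.01982288] [0.00696104 0.00502611 0.00155828]
time: 15.35
position: [0.4859, -0.1916, 0.0198]
tool_rot: [0.681, 0.626, 0.282, -0.255]
ft_force: [-1.0, -1.1, 0.6]
grip_width: 0.0543
```

```bash
python3 -m inch '[{"ax":0,"ay":0,"az":0,"dx":10,"dy":0,"dz":-10,"gripper":50},{"ax":0,"ay":0,"az":0,"dx":26,"dy":0,"dz":-26,"gripper":50},{"ax":0,"ay":0,"az":0,"dx":30,"dy":0,"dz":-30,"gripper":50},{"ax":0,"ay":0,"az":0,"dx":30,"dy":0,"dz":-30,"gripper":50},{"ax":0,"ay":0,"az":0,"dx":30,"dy":0,"dz":-30,"gripper":50},{"ax":0,"ay":0,"az":0,"dx":24,"dy":0,"dz":-24,"gripper":50},{"ax":0,"ay":0,"az":0,"dx":0,"dy":0,"dz":0,"gripper":50}]' 30
python3 - <<'E'
from rel import *
from h import *
from rig import optics
z=tool(np.radians(100),np.pi/4,-1).as_matrix()[:,2]
rel(np.array([.524,.135,.24])+.019*z,tool(np.radians(100),np.pi/4,-1))
c=optics.camera("side");cv2.imwrite("pics/i_side.png",c["img"][:,:,::-1])
E
```

```text
time: 16.05
position: [0.4867, -0.1916, 0.2368]
tool_rot: [0.681, 0.628, 0.282, -0.25]
ft_force: [1.2, -0.6, -1.9]
grip_width: 0.0541
shift mm (tool) [237.2   5.5 246. ] turn rotvec [ 0.021 -0.287  2.953] q [-0.9   0.6   1.52  0.51  1.62 -0.95] F [ 1.2 -0.6 -1.9] t 16.05
```

View pics/i_side.png

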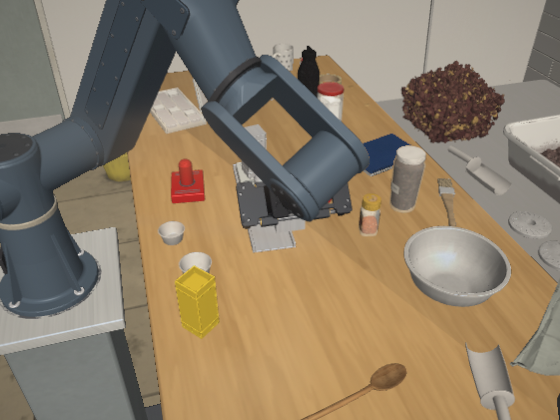

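The side view shows the canister held by its closed end and lifted, now at about (265,170). I'll roll it over.

```bash
python3 -m inch '[{"ax":0,"ay":0,"az":0.14,"dx":0,"dy":0,"dz":0,"gripper":50},{"ax":0,"ay":0,"az":0.14,"dx":0,"dy":0,"dz":0,"gripper":50},{"ax":0,"ay":0,"az":0.14,"dx":0,"dy":0,"dz":0,"gripper":50},{"ax":0,"ay":0,"az":0.14,"dx":0,"dy":0,"dz":0,"gripper":50},{"ax":0,"ay":0,"az":0.14,"dx":0,"dy":0,"dz":0,"gripper":50},{"ax":0,"ay":0,"az":0.14,"dx":0,"dy":0,"dz":0,"gripper":50},{"ax":0,"ay":0,"az":0.14,"dx":0,"dy":0,"dz":0,"gripper":50},{"ax":0,"ay":0,"az":0.14,"dx":0,"dy":0,"dz":0,"gripper":50}]' 30
python3 -m inch '[{"ax":0,"ay":0,"az":0.14,"dx":0,"dy":0,"dz":0,"gripper":50},{"ax":0,"ay":0,"az":0.14,"dx":0,"dy":0,"dz":0,"gripper":50},{"ax":0,"ay":0,"az":0.14,"dx":0,"dy":0,"dz":0,"gripper":50},{"ax":0,"ay":0,"az":0.14,"dx":0,"dy":0,"dz":0,"gripper":50},{"ax":0,"ay":0,"az":0.14,"dx":0,"dy":0,"dz":0,"gripper":50},{"ax":0,"ay":0,"az":0.14,"dx":0,"dy":0,"dz":0,"gripper":50},{"ax":0,"ay":0,"az":0.14,"dx":0,"dy":0,"dz":0,"gripper":50},{"ax":0,"ay":0,"az":0.14,"dx":0,"dy":0,"dz":0,"gripper":50}]' 30
python3 - <<'E'
from rel import *
T=tool(np.radians(85.3),np.pi/4,-1)
rel([.4867,-.1916,.2368],T); rel([.4867,-.1916,.2368],tool(np.radians(100),np.pi/4,-1))
E
```

```text
time: 16.9
position: [0.4844, -0.1898, 0.2305]
tool_rot: [0.91, 0.166, 0.102, -0.367]
ft_force: [-0.4, -0.2, -1.2]
grip_width: 0.0543
time: 17.7
position: [0.4843, -0.1897, 0.2305]
tool_rot: [0.859, -0.343, -0.109, -0.365]
ft_force: [-0.3, -0.5, -1.3]
grip_width: 0.054
shift mm (tool) [-0.1 -4.1 -5.6] turn rotvec [-0.004 -0.006  0.895] q [-0.9   0.61  1.53  0.51  1.61  1.29] F [-0.3 -0.5 -1.3] t 17.7
shift mm (tool) [-0.1 -4.1 -5.6] turn rotvec [-0.17  -0.086  0.711] q [-0.9   0.61  1.53  0.51  1.61  1.29] F [-0.3 -0.5 -1.3] t 17.7
```

```bash
python3 -m inch '[{"ax":0,"ay":0,"az":0.128,"dx":0,"dy":0,"dz":0,"gripper":50},{"ax":0,"ay":0,"az":0.128,"dx":0,"dy":0,"dz":0,"gripper":50},{"ax":0,"ay":0,"az":0.128,"dx":0,"dy":0,"dz":0,"gripper":50},{"ax":0,"ay":0,"az":0.128,"dx":0,"dy":0,"dz":0,"gripper":50},{"ax":0,"ay":0,"az":0.128,"dx":0,"dy":0,"dz":0,"gripper":50},{"ax":0,"ay":0,"az":0.128,"dx":0,"dy":0,"dz":0,"gripper":50},{"ax":0,"ay":0,"az":0.127,"dx":0,"dy":0,"dz":0,"gripper":50},{"ax":0,"ay":0,"az":0,"dx":0,"dy":0,"dz":0,"gripper":50}]' 30
python3 - <<'E'
from rel import *
from h import *
from rig import optics
T=tool(np.radians(85.3),np.pi/4,-1)
rel(np.array([.524,.135,.24])+.019*T.as_matrix()[:,2],T)
for n in("side","scene"):
    c=optics.camera(n);np.savez(f"j_{n}.npz",**c);cv2.imwrite(f"pics/j_{n}.png",c["img"][:,:,::-1])
E
```

```text
time: 18.5
position: [0.4844, -0.1898, 0.2307]
tool_rot: [-0.628, 0.679, 0.255, 0.283]
ft_force: [1.3, 0.4, -1.0]
grip_width: 0.0545
shift mm (tool) [-238.6  -13.1  242.8] turn rotvec [-0.006 -0.004  0.007] q [-0.9   0.61  1.53  0.51  1.61  2.18] F [ 1.3  0.4 -1. ] t 18.5
```

View pics/j_side.png

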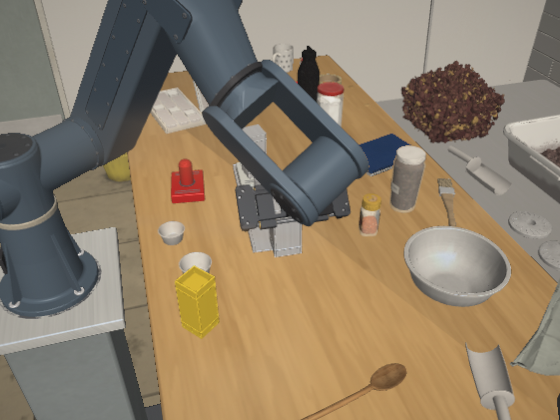

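View pics/j_scene.png

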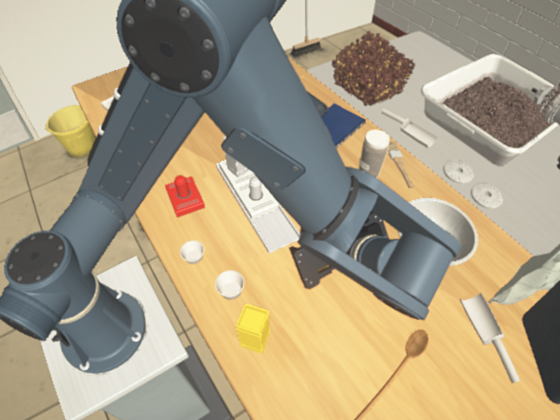

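The side view shows the canister hanging vertical and upside down at (288,235), below the gripper. I'll measure where it sits in the grip.

```bash
python3 - <<'E'
from h import *
from kin import tool
c=load("j_side");P=cloud(c)
o=np.array([.4844,-.1898,.2307]);T=tool(np.radians(85.3),np.pi/4,-1)
g=o-.019*T.as_matrix()[:,2]; h=np.array([np.cos(np.radians(85.3)),np.sin(np.radians(85.3)),0]);l=np.array([h[1],-h[0],0])
print("grasp",g)
q=P[215:262,262:312].reshape(-1,3);q=q[(q[:,2]>.12)&(q[:,2]<.30)&(q[:,1]<-.1)]
print(len(q)); r=q-g
a=np.c_[r@h,r@l,r[:,2]]
print("h",np.percentile(a[:,0],[2,10,50,90,98]).round(4),"l",np.percentile(a[:,1],[1,50,99]).round(4),"z",np.percentile(q[:,2],[0,1,50,99]).round(4))
# face normal fit on front -h face
f=a[(a[:,2]<-.03)&(np.abs(a[:,1])<.022)]
A=np.c_[f[:,1],f[:,2],np.ones(len(f))];s=np.linalg.lstsq(A,f[:,0],rcond=None)[0];print("plane h=",s.round(4),len(f),"->axis offset",s[2]+s[1]*-.065+.027)
cv2.imwrite("pics/j_crop.png",cv2.resize(c["img"][150:280,220:370],(690,598),interpolation=cv2.INTER_CUBIC)[:,:,::-1])
E
```

```text
grasp [ 0.48329915 -0.20318985  0.24413503]
1285
h [-0.0829 -0.0767 -0.0212 -0.0183  0.0115] l [-0.0559 -0.0095  0.0273] z [0.1471 0.1498 0.2004 0.2977]
plane h= [ 0.0001  0.0096 -0.0202] 594 ->axis offset 0.006196208143410941
```

View pics/j_crop.png

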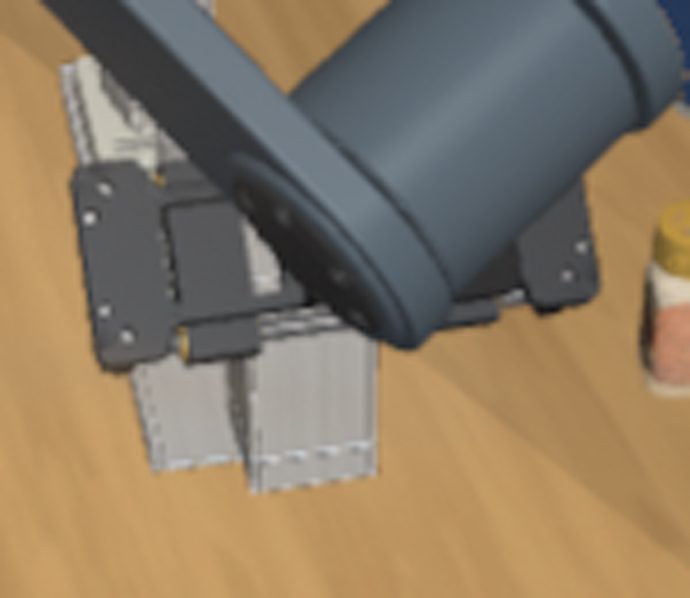

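```bash
python3 - <<'E'
from rel import *
T=tool(np.radians(85.3),np.pi/4,-1)
for z in(.2307,.119): print([s.round(2) for s in ik([.5246,.1424,z],T,n=8)])
rel([.5246,.1424,.2307],T)
E
```

```text
[array([-0.36,  0.5 ,  1.79,  0.8 ,  1.25,  2.44])]
[array([-0.36,  0.7 ,  1.86,  0.89,  1.07,  2.22])]
shift mm (tool) [-237.2  -13.4  235.9] turn rotvec [-0.006 -0.004  0.01 ] q [-0.9   0.61  1.53  0.51  1.62  2.18] F [-0.2  0.7 -1. ] t 18.6
```

```bash
python3 -m inch '[{"ax":-0.006,"ay":-0.004,"az":0.008,"dx":-15,"dy":0,"dz":15,"gripper":50},{"ax":0,"ay":0,"az":0,"dx":-30,"dy":-2,"dz":30,"gripper":50},{"ax":0,"ay":0,"az":0,"dx":-30,"dy":-2,"dz":30,"gripper":50},{"ax":0,"ay":0,"az":0,"dx":-30,"dy":-2,"dz":30,"gripper":50},{"ax":0,"ay":0,"az":0,"dx":-30,"dy":-2,"dz":30,"gripper":50},{"ax":0,"ay":0,"az":0,"dx":-30,"dy":-2,"dz":30,"gripper":50},{"ax":0,"ay":0,"az":0,"dx":-30,"dy":-2,"dz":30,"gripper":50},{"ax":0,"ay":0,"az":0,"dx":-25,"dy":-1,"dz":25,"gripper":50}]' 30
python3 -m inch '[{"ax":0,"ay":0,"az":0,"dx":-10,"dy":0,"dz":10,"gripper":50},{"ax":0,"ay":0,"az":0,"dx":0,"dy":0,"dz":0,"gripper":50}]' 30
python3 - <<'E'
from rel import *
from h import *
from rig import optics
T=tool(np.radians(85.3),np.pi/4,-1)
rel([.5246,.1424,.2307],T)
for n in("side","scene","wrist"):
    c=optics.camera(n);np.savez(f"k_{n}.npz",**c);cv2.imwrite(f"pics/k_{n}.png",c["img"][:,:,::-1])
rel([.5246,.1424,.2307],T)
E
```

```text
time: 19.4
position: [0.5223, 0.1221, 0.2315]
tool_rot: [-0.627, 0.679, 0.259, 0.281]
ft_force: [0.4, 0.2, -1.7]
grip_width: 0.0539
time: 19.6
position: [0.5232, 0.1353, 0.2314]
tool_rot: [-0.627, 0.678, 0.259, 0.281]
ft_force: [0.0, -0.9, -1.0]
grip_width: 0.0539
shift mm (tool) [-4.6 -0.9  5.6] turn rotvec [ 0.003 -0.001  0.003] q [-0.37  0.5   1.79  0.79  1.26  2.43] F [ 0.  -0.9 -1. ] t 19.6
shift mm (tool) [-7.1  1.5  7.9] turn rotvec [-0.002 -0.002  0.   ] q [-0.38  0.5   1.79  0.79  1.26  2.43] F [-0.5  0.6 -0.8] t 19.75
```

View pics/k_side.png

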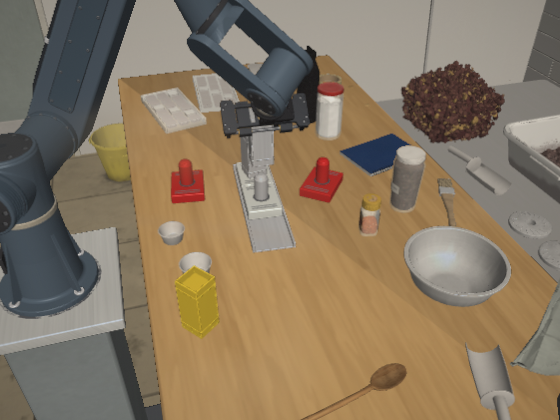

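View pics/k_scene.png

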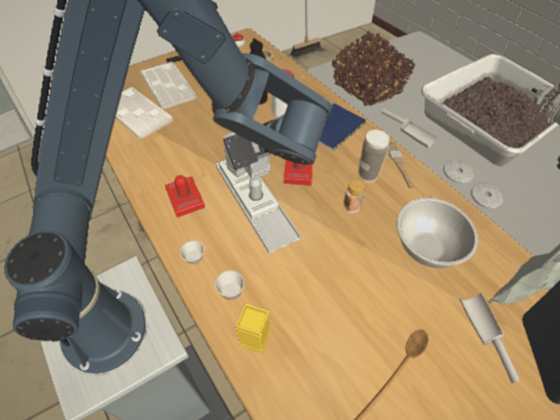

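View pics/k_wrist.png

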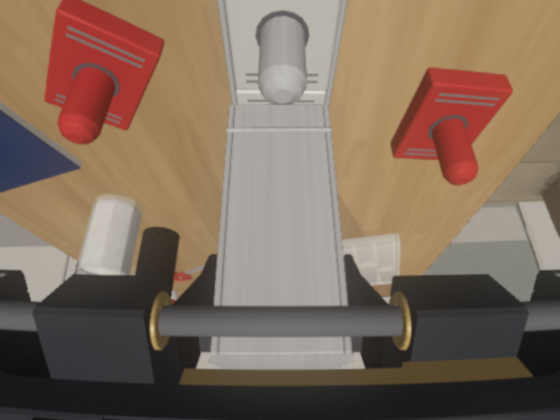

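The wrist view shows the canister's mouth edge centred at (279,107) and the peg tip at (283,85). Next I'll measure the canister axis against the peg within each camera.

```bash
python3 - <<'E'
from h import *
h=np.array([np.cos(np.radians(85.3)),np.sin(np.radians(85.3)),0]);l=np.array([h[1],-h[0],0])
peg0=np.array([.524,.1352,0])
def fitpeg(q):
    # circle R=18 through side points
    from scipy.optimize import least_squares
    r=least_squares(lambda p:np.hypot(q[:,0]-p[0],q[:,1]-p[1])-.018,peg0[:2],loss='soft_l1',f_scale=.002);return r.x
for n in("side","scene","wrist"):
    c=load("k_"+n);P=cloud(c).reshape(-1,3);P=P[c["depth"].ravel()>0]
    r=P-peg0
    pg=P[(P[:,2]>.04)&(P[:,2]<.085)&(np.hypot(r[:,0],r[:,1])<.03)]
    tip=P[(P[:,2]>.09)&(P[:,2]<.105)&(np.hypot(r[:,0],r[:,1])<.03)]
    print(n,"peg",len(pg),(fitpeg(pg)*1000).round(1) if len(pg)>20 else None,"tip",len(tip),tip.mean(0).round(4) if len(tip) else None)
    a=np.c_[r@h,r@l,P[:,2]]
    s=(a[:,2]>.155)&(a[:,2]<.20)&(np.abs(a[:,0])<.06)&(np.abs(a[:,1])<.045)
    b=a[s]; print("  can pts",len(b),"h pct",np.percentile(b[:,0],[2,25,50,75,98]).round(4) if len(b) else None,"l",np.percentile(b[:,1],[2,50,98]).round(4) if len(b) else None)
    m=a[(np.abs(a[:,0])<.06)&(np.abs(a[:,1])<.045)&(a[:,2]>.115)&(a[:,2]<.2)]; print("  minz",np.percentile(m[:,2],[0,.5,2]).round(4) if len(m) else None)
E
```

```text
side peg 196 [525.3 137.8] tip 104 [0.5234 0.1301 0.097 ]
  can pts 405 h pct [-0.0384 -0.0353 -0.0336 -0.0318  0.0061] l [-0.0262 -0.0034  0.0261]
  minz [0.1477 0.1489 0.1498]
scene peg 125 [525.4 136.4] tip 76 [0.5222 0.13   0.0961]
  can pts 273 h pct [-0.0389 -0.0373 -0.0364 -0.0352 -0.0039] l [-0.0255 -0.0049  0.0273]
  minz [0.1459 0.1479 0.1488]
wrist peg 1775 [523.  136.8] tip 1344 [0.5226 0.1307 0.0962]
  can pts 7676 h pct [-0.0389 -0.0381 -0.0378 -0.0374 -0.0366] l [-0.0249  0.0006  0.0264]
  minz [0.1461 0.1475 0.1486]
```

```bash
python3 -m inch '[{"ax":0,"ay":0,"az":0,"dx":-4,"dy":0,"dz":4,"gripper":50},{"ax":0,"ay":0,"az":0,"dx":-3.5,"dy":0,"dz":3.5,"gripper":50},{"ax":0,"ay":0,"az":0,"dx":14,"dy":0,"dz":14,"gripper":50},{"ax":0,"ay":0,"az":0,"dx":14,"dy":0,"dz":14,"gripper":50},{"ax":0,"ay":0,"az":0,"dx":0,"dy":0,"dz":0,"gripper":50},{"ax":0,"ay":0,"az":0,"dx":0,"dy":0,"dz":0,"gripper":50}]' 30
python3 - <<'E'
from rel import *
from h import *
from rig import optics
T=tool(np.radians(85.3),np.pi/4,-1)
rel([.5253,.1442,.119],T)
h=np.array([np.cos(np.radians(85.3)),np.sin(np.radians(85.3)),0]);l=np.array([h[1],-h[0],0])
peg0=np.array([.5247,.137,0])
for n in("side","scene","wrist"):
    c=optics.camera(n);P=cloud(c).reshape(-1,3);P=P[c["depth"].ravel()>0]
    r=P-peg0;a=np.c_[r@h,r@l,P[:,2]]
    b=a[(a[:,2]>.118)&(a[:,2]<.17)&(np.abs(a[:,0])<.045)&(np.abs(a[:,1])<.045)]
    print(n,len(b),"h",np.percentile(b[:,0],[25,50,75]).round(4),"l",np.percentile(b[:,1],[2,50,98]).round(4),b[:,2].min())
    cv2.imwrite(f"pics/l_{n}.png",c["img"][:,:,::-1])
E
```

```text
time: 20.35
position: [0.5259, 0.143, 0.1919]
tool_rot: [-0.625, 0.68, 0.259, 0.282]
ft_force: [0.3, 0.1, -2.0]
grip_width: 0.0538
shift mm (tool) [50.8  0.7 52.4] turn rotvec [-0.001 -0.    -0.001] q [-0.36  0.56  1.82  0.83  1.18  2.37] F [ 0.3  0.1 -2. ] t 20.35
side 438 h [-0.0293 -0.0275 -0.0257] l [-0.0249 -0.0007  0.028 ] 0.11849760845824409
scene 268 h [-0.0295 -0.0287 -0.0278] l [-0.0247 -0.0001  0.0284] 0.1180444205111777
wrist 9310 h [-0.0292 -0.0289 -0.0285] l [-0.0248  0.0008  0.0264] 0.11800068275610404
```

View pics/l_wrist.png

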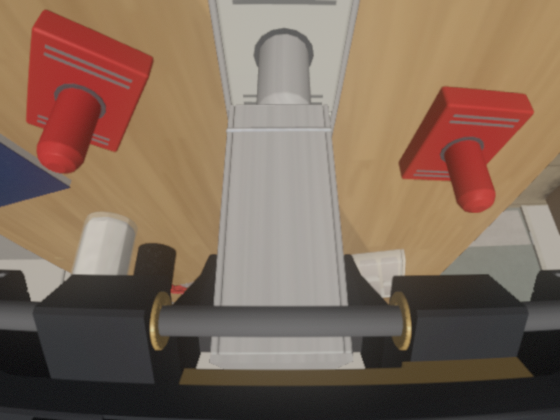

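The canister axis is within about 1.5 mm of the peg, against 6 mm of play. I'll lower it.

```bash
python3 -m inch '[{"ax":0,"ay":0,"az":0,"dx":5,"dy":0,"dz":5,"gripper":50},{"ax":0,"ay":0,"az":0,"dx":5,"dy":0,"dz":5,"gripper":50},{"ax":0,"ay":0,"az":0,"dx":5,"dy":0,"dz":5,"gripper":50},{"ax":0,"ay":0,"az":0,"dx":0,"dy":0,"dz":0,"gripper":50}]' 30
python3 -m inch '[{"ax":0,"ay":0,"az":0,"dx":8,"dy":0,"dz":8,"gripper":50},{"ax":0,"ay":0,"az":0,"dx":8,"dy":0,"dz":8,"gripper":50},{"ax":0,"ay":0,"az":0,"dx":8,"dy":0,"dz":8,"gripper":50},{"ax":0,"ay":0,"az":0,"dx":8,"dy":0,"dz":8,"gripper":50},{"ax":0,"ay":0,"az":0,"dx":0,"dy":0,"dz":0,"gripper":50},{"ax":0,"ay":0,"az":0,"dx":0,"dy":0,"dz":0,"gripper":50}]' 30
python3 - <<'E'
from rel import *
from h import *
from rig import optics
T=tool(np.radians(85.3),np.pi/4,-1)
rel([.5253,.1442,.119],T)
for n in("wrist","side"):
    c=optics.camera(n);cv2.imwrite(f"pics/m_{n}.png",c["img"][:,:,::-1] if n=="wrist" else cv2.resize(c["img"][80:270,190:340],(470,596),interpolation=cv2.INTER_CUBIC)[:,:,::-1])
E
```

```text
time: 20.9
position: [0.5252, 0.1433, 0.1695]
tool_rot: [-0.626, 0.68, 0.259, 0.281]
ft_force: [0.4, 0.3, -2.0]
grip_width: 0.0542
time: 21.5
position: [0.5257, 0.1432, 0.1249]
tool_rot: [-0.626, 0.68, 0.259, 0.281]
ft_force: [0.2, 0.7, -1.2]
grip_width: 0.0543
shift mm (tool) [3.5 0.5 4.9] turn rotvec [-0.001 -0.001 -0.001] q [-0.36  0.69  1.85  0.88  1.08  2.24] F [ 0.2  0.7 -1.2] t 21.5
```

View pics/m_wrist.png

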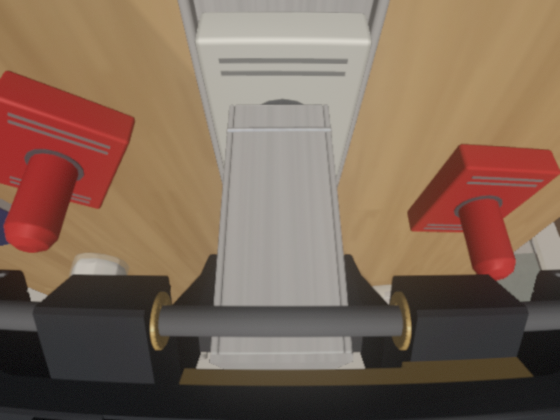

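View pics/m_side.png

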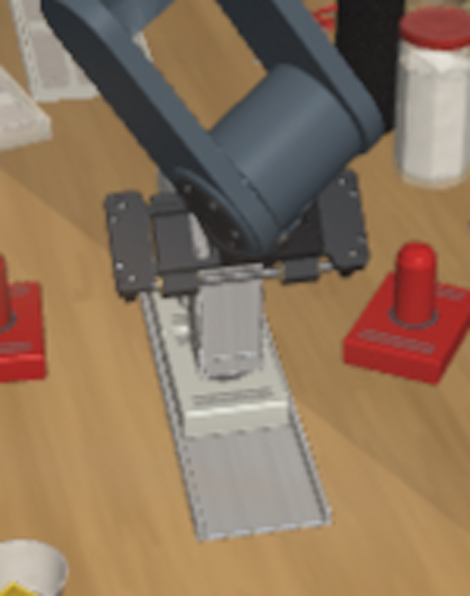

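```bash
python3 -m inch '[{"ax":0,"ay":0,"az":0,"dx":3,"dy":0,"dz":3,"gripper":50},{"ax":0,"ay":0,"az":0,"dx":2,"dy":0,"dz":2,"gripper":50},{"ax":0,"ay":0,"az":0,"dx":1,"dy":0,"dz":1,"gripper":50},{"ax":0,"ay":0,"az":0,"dx":0,"dy":0,"dz":0,"gripper":50}]' 30
python3 -m inch '[{"ax":0,"ay":0,"az":0,"dx":0.7,"dy":0,"dz":0.7,"gripper":50},{"ax":0,"ay":0,"az":0,"dx":0,"dy":0,"dz":0,"gripper":50}]' 30
python3 -m inch '[{"ax":0,"ay":0,"az":0,"dx":0.7,"dy":0,"dz":0.7,"gripper":50},{"ax":0,"ay":0,"az":0,"dx":0,"dy":0,"dz":0,"gripper":50}]' 30
```

```text
time: 22.0
position: [0.5258, 0.1431, 0.1167]
tool_rot: [-0.626, 0.68, 0.258, 0.281]
ft_force: [-0.6, 0.6, -2.4]
grip_width: 0.0539
time: 22.2
position: [0.5258, 0.1431, 0.1158]
tool_rot: [-0.626, 0.68, 0.258, 0.281]
ft_force: [1.8, 0.1, -1.8]
grip_width: 0.0539
time: 22.4
position: [0.526, 0.143, 0.1149]
tool_rot: [-0.626, 0.68, 0.258, 0.282]
ft_force: [-1.2, 0.5, -1.4]
grip_width: 0.0538
```

```bash
python3 -m inch '[{"ax":0,"ay":0,"az":0,"dx":0.7,"dy":0,"dz":0.7,"gripper":50},{"ax":0,"ay":0,"az":0,"dx":0,"dy":0,"dz":0,"gripper":50}]' 30
python3 -m inch '[{"ax":0,"ay":0,"az":0,"dx":0.7,"dy":0,"dz":0.7,"gripper":50},{"ax":0,"ay":0,"az":0,"dx":0,"dy":0,"dz":0,"gripper":50}]' 30
python3 -m inch '[{"ax":0,"ay":0,"az":0,"dx":0.7,"dy":0,"dz":0.7,"gripper":50},{"ax":0,"ay":0,"az":0,"dx":0,"dy":0,"dz":0,"gripper":50}]' 30
```

```text
time: 22.6
position: [0.5264, 0.143, 0.1146]
tool_rot: [-0.626, 0.68, 0.258, 0.282]
ft_force: [0.9, -1.1, 4.6]
grip_width: 0.054
time: 22.8
position: [0.5266, 0.143, 0.1144]
tool_rot: [-0.626, 0.68, 0.258, 0.283]
ft_force: [0.0, -3.7, 8.5]
grip_width: 0.0538
time: 23.0
position: [0.5268, 0.143, 0.1143]
tool_rot: [-0.625, 0.679, 0.259, 0.283]
ft_force: [-1.1, -5.9, 14.0]
grip_width: 0.054
```

There was contact at TCP z 0.1147, as predicted, and the force rose to 14 N. I'll ease off, release and retreat along the tool axis.

```bash
python3 -m inch '[{"ax":0,"ay":0,"az":0,"dx":-1.2,"dy":0,"dz":-1.2,"gripper":50},{"ax":0,"ay":0,"az":0,"dx":0,"dy":0,"dz":0,"gripper":65},{"ax":0,"ay":0,"az":0,"dx":0,"dy":0,"dz":0,"gripper":85},{"ax":0,"ay":0,"az":0,"dx":0,"dy":0,"dz":0,"gripper":85},{"ax":0,"ay":0,"az":0,"dx":0,"dy":0,"dz":0,"gripper":85},{"ax":0,"ay":0,"az":0,"dx":0,"dy":0,"dz":0,"gripper":85},{"ax":0,"ay":0,"az":0,"dx":0,"dy":0,"dz":0,"gripper":85}]' 30
python3 -m inch '[{"ax":0,"ay":0,"az":0,"dx":0,"dy":0,"dz":-10,"gripper":85},{"ax":0,"ay":0,"az":0,"dx":0,"dy":0,"dz":-20,"gripper":85},{"ax":0,"ay":0,"az":0,"dx":0,"dy":0,"dz":-30,"gripper":85},{"ax":0,"ay":0,"az":0,"dx":0,"dy":0,"dz":-40,"gripper":85},{"ax":0,"ay":0,"az":0,"dx":0,"dy":0,"dz":-40,"gripper":85},{"ax":0,"ay":0,"az":0,"dx":0,"dy":0,"dz":-40,"gripper":85},{"ax":0,"ay":0,"az":0,"dx":0,"dy":0,"dz":-30,"gripper":85},{"ax":0,"ay":0,"az":0,"dx":0,"dy":0,"dz":0,"gripper":85}]' 30
python3 - <<'E'
from h import *
from rig import optics
for n in("side","scene","wrist"):
    c=optics.camera(n);np.savez(f"n_{n}.npz",**c)
    cv2.imwrite(f"pics/n_{n}.png",c["img"][:,:,::-1])
E
```

```text
time: 23.7
position: [0.5257, 0.1432, 0.1134]
tool_rot: [-0.626, 0.68, 0.258, 0.281]
ft_force: [0.1, -0.3, 0.2]
grip_width: 0.0735
time: 24.5
position: [0.5154, -0.0086, 0.2649]
tool_rot: [-0.626, 0.681, 0.254, 0.283]
ft_force: [0.7, 0.6, -0.0]
grip_width: 0.0739
```

View pics/n_side.png

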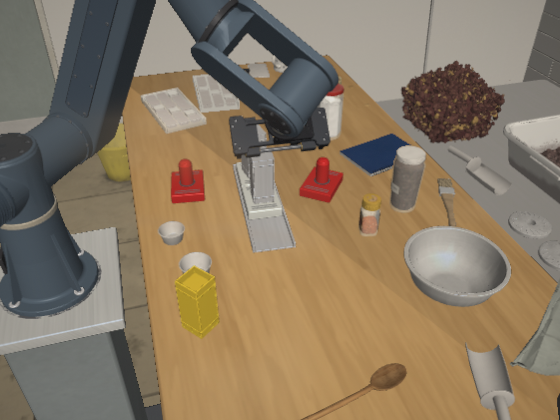

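View pics/n_wrist.png

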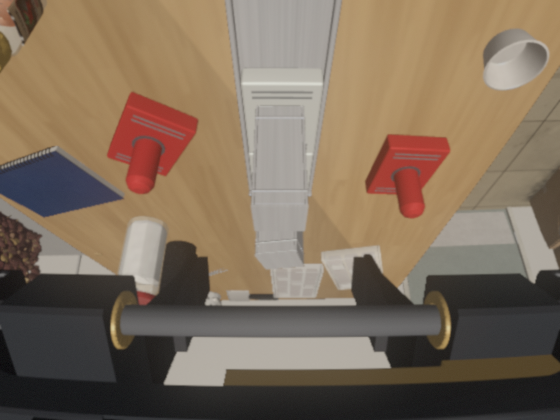

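View pics/n_scene.png

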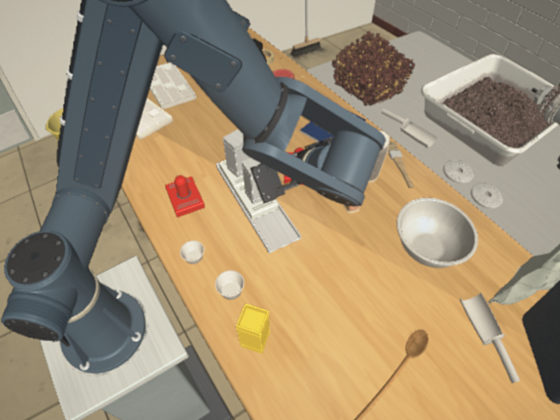

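The canister stands upside down on the loose block at side (262,180), released. I'll clear the arm for a verification view.

```bash
python3 -m inch '[{"ax":0,"ay":0,"az":0,"dx":25,"dy":0,"dz":-25,"gripper":85},{"ax":0,"ay":0,"az":0,"dx":30,"dy":0,"dz":-30,"gripper":85},{"ax":0,"ay":0,"az":0,"dx":30,"dy":0,"dz":-30,"gripper":85},{"ax":0,"ay":0,"az":0,"dx":30,"dy":0,"dz":-30,"gripper":85},{"ax":0,"ay":0,"az":0,"dx":30,"dy":0,"dz":-30,"gripper":85},{"ax":0,"ay":0,"az":0,"dx":30,"dy":0,"dz":-30,"gripper":85},{"ax":0,"ay":0,"az":0,"dx":25,"dy":0,"dz":-25,"gripper":85},{"ax":0,"ay":0,"az":0,"dx":0,"dy":0,"dz":0,"gripper":85}]' 30
python3 - <<'E'
from h import *
from rig import optics
from kin import tool
ry=np.array([.0955,.9954,0]);rx=np.array([.9954,-.0955,0]);pk=np.array([.5247,.1365,0])
for n in("side","scene"):
    c=optics.camera(n);np.savez(f"p_{n}.npz",**c)
    v=(110,260,190,320) if n=="side" else (120,260,200,320)
    cv2.imwrite(f"pics/p_{n}.png",cv2.resize(c["img"][v[0]:v[1],v[2]:v[3]],(517,596),interpolation=cv2.INTER_CUBIC)[:,:,::-1])
    P=cloud(c).reshape(-1,3);P=P[c["depth"].ravel()>0];r=P-pk;a=np.c_[r@rx,r@ry,P[:,2]]
    for nm,y0 in(("can",0),("dry",.12)):
        b=a[(np.abs(a[:,0])<.045)&(np.abs(a[:,1]-y0)<.045)&(a[:,2]>.045)&(a[:,2]<.18)]
        t=b[b[:,2]>.15]; print(n,nm,len(b),"top z",np.median(t[:,2]) if len(t) else None,cv2.minAreaRect((t[:,:2]*1000).astype(np.float32)) if len(t) else None)
        f=b[b[:,2]<.145]
        # front (-y) face plane
        s0=f[f[:,1]<np.percentile(f[:,1],30)+.004]
        if len(s0)>20:
            s=np.linalg.lstsq(np.c_[s0[:,0],s0[:,2],np.ones(len(s0))],s0[:,1],rcond=None)[0];print("   face slope x,z",s.round(3),len(s0))
    tp=a[(np.abs(a[:,0])<.046)&(a[:,2]>.026)&(a[:,2]<.036)&(a[:,1]>-.08)&(a[:,1]<.2)]
    print("  tops y",tp[:,1].min().round(4),tp[:,1].max().round(4))
    # gap: points of low z between blocks
    gp=a[(np.abs(a[:,0])<.04)&(a[:,1]>.05)&(a[:,1]<.07)]; print("  seam pts below 24mm:",(gp[:,2]<.024).sum(),"of",len(gp))
    j=P[(np.hypot(P[:,0]-.748,P[:,1]+.0415)<.04)&(P[:,2]>.09)]; print("  jar",j.mean(0).round(4) if len(j) else None)
E
```

```text
time: 25.45
position: [0.4898, -0.2899, 0.2603]
tool_rot: [-0.625, 0.681, 0.258, 0.281]
ft_force: [-0.0, 1.1, 0.1]
grip_width: 0.0737
side can 269 top z 0.16180291058200102 ((25.131078720092773, -16.491344451904297), (8.84963607788086, 23.47714614868164), 9.517828941345215)
   face slope x,z [-0.019  0.006 -0.029] 186
side dry 0 top z None NoneTraceback (most recent call last):
  File "<stdin>", line 15, in <module>
    return _quantile_unchecked(
        a, q, axis, out, overwrite_input, method, keepdims, weights)
    return _ureduce(a,
                    func=_quantile_ureduce_func,
    ...<5 lines>...
                    overwrite_input=overwrite_input,
                    method=method)
    r = func(a, **kwargs)
    result = _quantile(arr,
                       quantiles=q,
    ...<2 lines>...
                       out=out,
                       weights=wgt)
    slices_having_nans = np.isnan(arr[-1, ...])
                                  ~~~^^^^^^^^^
IndexError: index -1 is out of bounds for axis 0 with size 0
```

View pics/p_side.png

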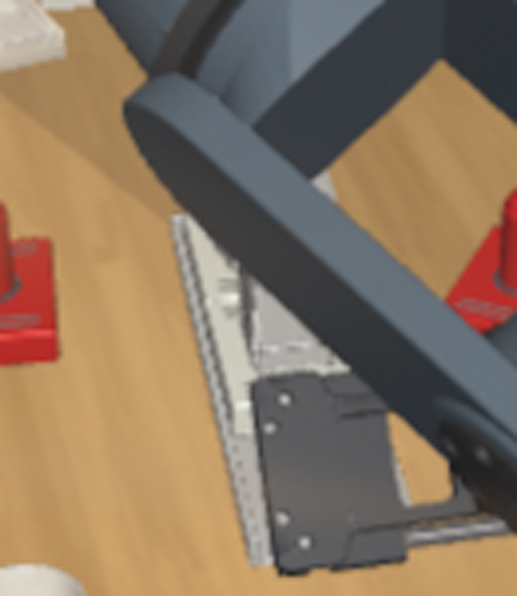

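The arm blocks this view. The wrist, side and scene frames taken just after the release are clear enough, and nothing has been touched since, so I'll measure in those.

```bash
python3 - <<'E'
from h import *
ry=np.array([.0955,.9954,0]);rx=np.array([.9954,-.0955,0]);pk=np.array([.5247,.1365,0])
for n in("side","scene","wrist"):
    c=load("n_"+n)
    P=cloud(c).reshape(-1,3);P=P[c["depth"].ravel()>0];r=P-pk;a=np.c_[r@rx,r@ry,P[:,2]]
    for nm,y0 in(("can",0),("dry",.12)):
        b=a[(np.abs(a[:,0])<.045)&(np.abs(a[:,1]-y0)<.045)&(a[:,2]>.040)&(a[:,2]<.175)]
        t=b[b[:,2]>.152]
        print(n,nm,len(b),"top",len(t),np.median(t[:,2]).round(4) if len(t) else None,[np.round(k,1) for k in cv2.minAreaRect((t[:,:2]*1000).astype(np.float32))] if len(t)>5 else None)
        f=b[(b[:,2]<.145)&(np.abs(b[:,0])<.02)&(b[:,1]-y0<-.015)]
        if len(f)>20:
            s=np.linalg.lstsq(np.c_[f[:,0],f[:,2],np.ones(len(f))],f[:,1],rcond=None)[0];print("   face slope x,z",s.round(3),len(f))
    tp=a[(np.abs(a[:,0])<.046)&(a[:,2]>.026)&(a[:,2]<.036)&(a[:,1]>-.08)&(a[:,1]<.2)]
    print("  tops y pct",np.percentile(tp[:,1],[.5,99.5]).round(4) if len(tp) else None)
    gp=a[(np.abs(a[:,0])<.042)&(a[:,1]>.045)&(a[:,1]<.075)&(a[:,2]<.04)]; print("  seam below 22mm:",(gp[:,2]<.022).sum(),"of",len(gp))
c=load("n_wrist");cv2.imwrite("pics/n_wc.png",cv2.resize(c["img"][60:270,220:350],(370,598),interpolation=cv2.INTER_CUBIC)[:,:,::-1])
E
```

```text
side can 1108 top 207 0.161 [array([ 1.9, -4. ]), array([54.7, 58.1]), np.float64(5.3)]
   face slope x,z [ 0.009 -0.003 -0.028] 552
side dry 254 top 83 0.1617 [array([ 23.2, 122.4]), array([60.7, 21.8]), np.float64(86.1)]
   face slope x,z [0.279 0.004 0.093] 39
  tops y pct [-0.0634  0.1763]
  seam below 22mm: 0 of 49
scene can 485 top 145 0.1604 [array([-4.5, -2.1]), array([42.1, 57.2]), np.float64(0.4)]
   face slope x,z [ 0.041  0.005 -0.029] 106
scene dry 741 top 256 0.1602 [array([ -1.1, 118.8]), array([56.2, 60.2]), np.float64(7.5)]
   face slope x,z [0.223 0.003 0.092] 211
  tops y pct [-0.061   0.1763]
  seam below 22mm: 0 of 78
wrist can 6295 top 1700 0.1596 [array([ 0.2, -3.2]), array([54.1, 55.2]), np.float64(0.9)]
   face slope x,z [ 0.013 -0.    -0.029] 3159
wrist dry 1736 top 856 0.1595 [array([ -2.1, 119.3]), array([54.3, 57.2]), np.float64(13.7)]
   face slope x,z [ 0.238 -0.022  0.096] 380
  tops y pct [-0.0608  0.1196]
  seam below 22mm: 0 of 132
```

View pics/n_wc.png

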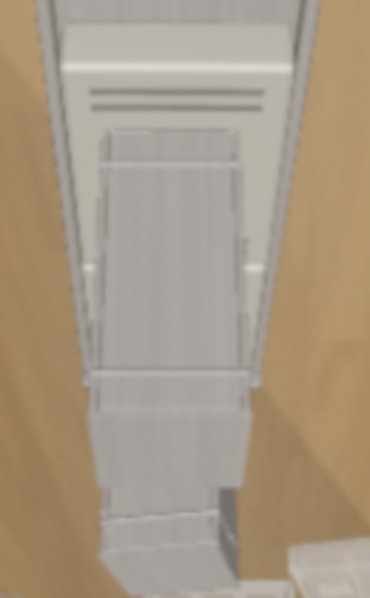

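```bash
python3 - <<'E'
from h import *
ry=np.array([.0955,.9954,0]);rx=np.array([.9954,-.0955,0]);pk=np.array([.5247,.1365,0])
for f in("d_scene","n_scene","n_side","n_wrist","d_side"):
    c=load(f);P=cloud(c).reshape(-1,3);P=P[c["depth"].ravel()>0];r=P-pk;a=np.c_[r@rx,r@ry,P[:,2]]
    t=a[(np.abs(a[:,0])<.044)&(a[:,2]>.027)&(a[:,2]<.034)&(a[:,1]>-.08)&(a[:,1]<.2)]
    e=[np.percentile(t[(t[:,0]>x)&(t[:,0]<x+.01)][:,1],1).round(4) for x in np.arange(-.04,.04,.01) if ((t[:,0]>x)&(t[:,0]<x+.01)).sum()>8]
    print(f,"-y edge by x strip",e)
c=load("n_scene");x=cv2.resize(c["img"][150:250,215:305],(536,596),interpolation=cv2.INTER_CUBIC);cv2.imwrite("pics/q.png",x[:,:,::-1])
from rig import robot;o=robot.get_obs();print(o["time"],o["ft_force"])
E
```

```text
d_scene -y edge by x strip [np.float64(-0.0579), np.float64(-0.0604), np.float64(-0.0606), np.float64(-0.0549), np.float64(0.056), np.float64(0.0675), np.float64(0.011), np.float64(0.009)]
n_scene -y edge by x strip [np.float64(-0.0573), np.float64(-0.0613), np.float64(-0.0606), np.float64(-0.059), np.float64(-0.0609), np.float64(-0.0605), np.float64(-0.0602), np.float64(-0.0602)]
n_side -y edge by x strip [np.float64(-0.0605), np.float64(-0.0607), np.float64(-0.0634), np.float64(-0.0636), np.float64(-0.06), np.float64(-0.063), np.float64(-0.0612), np.float64(-0.0621)]
n_wrist -y edge by x strip [np.float64(-0.0603), np.float64(-0.0608), np.float64(-0.0603), np.float64(-0.0604), np.float64(-0.0607), np.float64(-0.0607), np.float64(-0.0607), np.float64(-0.0595)]
d_side -y edge by x strip [np.float64(-0.0612), np.float64(-0.0609), np.float64(-0.0607), np.float64(-0.0626), np.float64(-0.0607), np.float64(-0.0623), np.float64(-0.062), np.float64(-0.0611)]
25.5 [ 0.68700449  0.54398733 -0.38124843]
```

View pics/q.png

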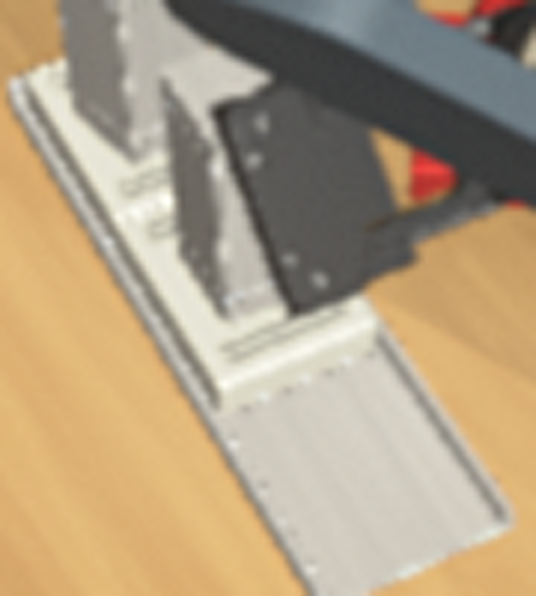

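The loose block hasn't moved from where it butted: its -y edge matches in the frames before and after the placing. The seam shows no gap, both canisters' tops are at 160 mm, and the arm is clear of everything. I'll hand in.

```bash
python3 -c "
from rig import robot
print(robot.hand_in())"
```

```text
the job is handed in; nothing more can be done
None
```

The loose block is butted against the fixed one, and the steel canister is upside down over its peg, fully down and released. I handed the job in at about 25.5 s. The hand-in gives no verdict.

**What I did**
1. I pushed the loose block along the tray until it stalled against the fixed block at about 14 N.
2. I moved the canister a little away from the rack and toppled it towards +y. I then regrasped it at its closed end with the tool tilted 45° and rolled it 180°.
3. I lowered it over the peg until the rim touched the block, then released it and backed away.

**Last checks**
- **Canister:** its top is at 160–161 mm in all three cameras (160 mm expected when fully seated). Its visible face is within about 0.005 rad of vertical. It stands about 2–4 mm off the peg's axis, within the play.
- **Blocks:** no depth point in the seam drops below the block tops. The loose block's near edge is where it was when it butted, to within about 1 mm.
- **Dry canister:** its top is still at about 160 mm. A rough fit to the little of its face that was visible gave 0.02 rad in one camera and almost none in the others.
- **Arm:** its force reading was near zero, and it was clear of everything.

**Not fully checked:** the arm blocked the final side view and that check script stopped with an error. The measurements above therefore come from pictures taken just after the release, about 1 s earlier, and nothing was touched after that. That script was also meant to re-measure the jar, so I only saw it in the pictures, apparently where it was; the arm never worked near it.

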